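# Load the ball rover

## Robot

A 6-joint arm with a two-finger parallel gripper is mounted at the origin on the work surface. World frame = base frame: x ahead of the robot, y to its left, z up, the work surface at z = 0. Lengths are in m, angles in rad, forces in N, time in s.
With the tool pointing down it reaches from about 0.35 to 0.975 m from the base axis. Payload 4.9 kg.
Tool frame: the origin (TCP) lies at the very end of the fingers, on their centre line; the grasp point (between the pads) lies behind it (manip.grip_depth is the z of the grasp point in the tool frame, in m); z points along the fingers, y is the direction in which the jaws open and shut (so a half turn about z gives the same grasp; the last joint's range is limited). The gripper opens to 85 mm and grips with 20 to 120 N. Pads are 22 mm wide; open, the fingers measure 114 mm over their backs; the gripper's body (76 mm by 85 mm) begins 54 mm behind the grasp point. The pads swing forward as they close: fully open they stand 13 mm farther back than shut.
Start: joints at [-1.431, 0.053, 1.613, -0, 1.476, -0.119], TCP at [0.16, -0.604, 0.231] pointing down, gripper open.
Joint ranges: [-3.01, 3.01], [-1.01, 2.22], [0.06, 2.58], [-1.02, 4.17], [0.09, 2.62], [-3.14, 3.14]. Speed limits (rad/s): [2.57, 2.57, 3.14, 3.14, 3.14, 3.14].

## Interface

Orientations are given as a unit quaternion [w, x, y, z].
In Python, from plant import state, optics, manip, silhouettes, place_of gives the robot as it stands. The module is installed in compiled form; this text tells all that it offers.
- The arm moves only by the tool jog_arm, never from a script. Its argument "increments" is a list of rows, each an object with "slide": the shift along the tool's x, y, z in mm, a list of three; "rotation": the turn, a rotation vector about the tool's x, y, z in degrees, a list of three. A call has 1 to 20 rows; each row shifts and turns the commanded pose from where the row before left it, along the tool's axes as they then stand; what a row does not reach is not made up. A row lasts 1/12 s, in which the tool goes at most 41.7 mm and 7.16 degrees, less where a joint would pass 70% of its speed; a pose out of reach is approached as far as the arm can. A call with a gripper value outside its range is refused whole. "fingers" is the opening, from 0 (shut) to 1 (fully open), set as the call begins (left out, the last holds). The fingers move at their own pace and stop on an object; the grip force is fixed at half the most. Time passes only in rows, so rows that do not move let the fingers close. It gives the time, the measured TCP pose, the force and the opening at its end, in the units of the state.
- state(): the state, without advancing time (a new reading comes with each control period).
- optics.grab_frame(name): name is "scene" or "top" or "wrist"; returns a dict with "frame" (480x640x3 uint8, blue, green, red), "camera_matrix" (3x3 intrinsics, pixels), "R" (3x3) and "t" (3): a world point X has camera coordinates R X + t. Camera axes: x right, y down, z forward; pixel columns grow to the right and rows downward; lengths in m; the calibration is good to about 2 mm. The wrist camera is an equidistant fisheye: a pixel r from the principal point sees the ray r / f radians off the axis. A picture is of the moment at which its call begins. There is no depth.
- manip.job_done(): hands the job in, once; it reports no verdict.
Trained networks look in the newest picture that a camera, given by its name, has taken for a name from the list of things; names that differ only in an ending like _2 or _b are one class to them, and where a whole thing is asked for, a point or a joint stands for the part that bears it (a point fixed in the world has none). Each returns a list of dicts, best first, with "score" (0 to 1); they miss things now and then, are a little off and sometimes report something else, mostly with a low value. They report only what shows in the picture. A call takes as long as a camera call.
- silhouettes(thing, camera): "mask" (480x640 bool, what is visible of it) and "bbox" ([left, top, right, bottom] in pixels, round what is visible of it).
- place_of(thing, camera): "uv" ([column, row] in pixels: a listed point, or the origin of a listed thing).
The state is a dict: "time": time; "joint_pos": joint angles; "joint_vel": joint speeds; "joint_efforts": joint torques, N m; "tool_pos": TCP position; "tool_rot": TCP orientation; "contact_force": force on the tool from outside, world axes, zero at the start; "ft_torque": the same for the moment, N m; "gripper_width": opening from 0.0 (shut) to 1.0 (fully open).
Only numpy, scipy, OpenCV 4.12 (cv2) and the standard library are available. Lean on these libraries where they do the work, as an engineer would, in place of code of your own. Each camera call takes 0.05 s, during which the arm holds its last target.

## Task

Get the ball rover loaded: hang its red tailgate on the two upright pins at the rear of the hopper, pushed down until both knuckles sit fully home, and swing the black cover on the hopper's roof fully aside to its open stop. Then, with the tailgate on and the port open, drop the orange ball from the ball stand through the port into the hopper; leave the tailgate hanging and the cover open, and do not shift or knock over anything else on the desk.

Things in the scene. Friction and masses are not known exactly. Their poses are not given: they have to be found in the camera images.
- rover: Four-wheeled ball rover, 310 x 240 mm, fixed on the desk on a low stand. Origin on the desk under its centre; -x is its rear, +y its left, z up. Wheels reach y +-120, z 86 mm. Behind x = -20 mm stands the hopper; in front of x = 40 mm a control unit (top z 138 mm), a camera (x 134, y 30, top z 201 mm) and a stub aerial (x 128, y -62, top z 220 mm).
- hopper (a point): On the rover, centre of the hopper's floor (rover x -80, y 0, z 93 mm). The hopper is a box, rover x -150 to -20 mm, clear side walls 114 mm apart inside; the floor slopes down to the rear, which is open until the tailgate hangs there. White roof plate, x -140 to -20, y -82 to 82 mm, underside at z 151, top at z 155 mm, with the port in it.
- pin_left (a point): Tip of the left upright brass pin at the hopper's rear corner (rover x -156, y +72, z 136 mm). Pin 8 mm thick, its top 10 mm pointed; it stands on a bracket 16 mm wide whose top is at z 100 mm.
- pin_right (a point): Tip of the right pin, the same, at rover x -156, y -72, z 136 mm.
- gate_seat (a point): On the rover: where the tailgate's origin lies when it hangs fully home (rover x -156, y 0, z 82 mm). Axes as the rover's; the gate's y axis must lie along this y axis, either way round.
- gate: Red lift-off tailgate, 110 g: upright panel 124 (its y) x 74 (z) x 6 mm (x), same both ways round. Origin at the middle of its bottom edge. On top a grip tab 46 (y) x 10 mm (x), z 72 to 116 mm. At y +72 and -72 mm an upright tube (knuckle), 18 mm outside, 12 mm bore, z 18 to 46 mm; hung, both stand on the brackets. Starts upright in one of the rack's slots.
- cover (a joint): Angle of the black port cover about its one upright pin (rad): 0 = over the port, 1.75 = fully open at its stop, growing counter-clockwise from above. Starts at 0 to 0.35, stays where left; about 0.6 N at the knob moves it. A disc of 72 mm with an arm to the pin, 4 mm thick, top at z 160 mm.
- rack: Plywood panel rack fixed on the desk, base 120 (its x) x 112 (y) mm, 6 mm thick; origin on the desk under its centre. Two slots along its x at y +35 and -35 mm, 8 mm wide, floor at z 6 mm, slot walls up to z 34 mm. One holds the tailgate, the other a spare white panel.
- cover_pin (a point): Pivot pin of the cover on the hopper's roof (rover x -80, y 60 mm), at roof level z 155 mm; pin top z 171 mm. Axes as the rover's.
- cover_knob (a point): Top centre of the yellow finger knob on the cover: upright cylinder 14 mm thick, 30 mm tall (z 160 to 190 mm), 70 mm from the cover's pin. At joint 0 it stands over the centre of the port, at rover -y from the pin; opening carries it towards the rover's front and then its left.
- port (a point): Centre of the round loading port, 56 mm across, in the hopper's roof (rover x -80, y -10 mm), at roof top level z 155 mm. Axes as the rover's.
- ball_orange_center (a point): Centre of the orange ball, 42 mm across, 40 g, on one of the ball stand's three seats, centre about 41 mm above the desk.
- tray: Ball stand fixed on the desk: base 216 (its x) x 60 (y) x 4 mm, origin on the desk under its centre; three round seats 32 mm across, top at z 24 mm, at x -74, 0 and 74 mm.
- ball_blue_center (a point): Centre of the blue ball, same size, on another seat; leave alone.
- ball_white_center (a point): Centre of the white ball, same size, on another seat; leave alone.
- panel: Spare white panel, 104 (its y) x 70 (z) x 6 mm, upright in the other slot of the rack; origin at the centre of its bottom edge; leave alone.
- battery: Blue battery pack, 50 x 110 x 28 mm, lying on the desk; origin under its centre; leave alone.
- motor: White gear motor, 84 x 30 x 26 mm, lying on the desk; leave alone.
- glue: Small white bottle, 38 mm across, 110 mm tall, standing on the desk; leave alone.
- spare_wheel: Spare rubber wheel lying flat, 72 mm across, 26 mm tall; leave alone.
- screwdriver: Green screwdriver lying on the desk, 170 mm long; leave alone.
- tape: Roll of blue tape lying flat, 90 mm across, 24 mm tall; leave alone.

How it is judged:
On the way:
1. the tailgate hangs fully home and the cover is fully aside, with the orange ball still outside the hopper (distance between gate and gate_seat below 0.006 m and angle between the y axis of gate and the y axis of gate_seat, either way round below 0.08 rad and value of joint cover above 1.5 rad and distance between ball_orange_center and port above 0.1 m), for 0.2 s.
At the end, for the whole second after the job is handed in: The tailgate hangs at rest on both pins, fully home (origin within 6 mm of its seat and less than 4 mm above it, upright within 0.1 rad, square to the hopper within 0.08 rad); the cover stands at 1.5 rad or more; the orange ball is inside the hopper (distance between gate and gate_seat below 0.006 m and z of gate in the frame of gate_seat below 0.004 m and angle between the y axis of gate and the y axis of gate_seat, either way round below 0.08 rad and angle between gate's own z axis and vertical below 0.1 rad and linear speed of gate below 0.03 m/s and value of joint cover above 1.5 rad and x of ball_orange_center in the frame of rover between -0.145 and -0.03 m and y of ball_orange_center in the frame of rover between -0.057 and 0.057 m and z of ball_orange_center in the frame of rover between 0.09 and 0.145 m); the robot touches nothing.
It fails at once if a bystander is shifted by more than 30 mm or knocked over (distance of any of ball_blue_center, ball_white_center, panel, battery, motor, glue, spare_wheel, screwdriver, tape from where it was at the start of the episode above 0.03 m or angle between glue's own z axis and vertical above 0.6 rad).
It also fails if it takes over 72 s, if anything falls off the work surface, if the arm or the gripper's body presses on something with over 40 N, if the wrist force passes 120 N, or if a joint passes its speed limit or range.

## Working session

There is one attempt and no reset: what is moved stays moved. The work goes in short steps, Python scripts to look and compute and a tool call to move; the robot and the scene stay as the last step left them, time stands still between calls to the robot, and variables do not carry over. Pictures are saved under pics/ and viewed, and the job is handed in when it is done.

Besides the shell and the picture viewer there is one more tool, called after "Emit:" in YAML: its name, and indented under it one key for each argument. jog_arm: Moves the arm, as the interface text tells. Its arguments: {"type":"object","properties":{"increments":{"type":"array","items":{"type":"object","properties":{"slide":{"type":"array","items":{"type":"number"}},"rotation":{"type":"array","items":{"type":"number"}}}}},"fingers":{"type":"number"}},"required":["increments"]}

```bash
mkdir -p pics
python3 - <<'E'
from plant import state, optics, manip
import cv2
print(state()); print(manip.grip_depth)
for n in ("scene","top","wrist"):
    d=optics.grab_frame(n); cv2.imwrite(f"pics/a_{n}.png",d["frame"]); print(n,d["camera_matrix"],d["R"],d["t"])
E
```

```text
{'time': 0.0, 'joint_pos': array([-1.43102050e+00,  5.33509868e-02,  1.61429559e+00,  1.36537559e-05,
        1.47596292e+00, -1.18990732e-01]), 'joint_vel': array([ 1.71357751e-03,  2.96820781e-03, -1.70300407e-03, -2.91471064e-04,
       -1.14288684e-03, -9.77875136e-06]), 'joint_efforts': array([-5.10326718e-04, -3.93686235e+01, -3.70174706e+01, -1.32787613e-04,
        7.07163315e-03, -8.78180089e-06]), 'tool_pos': array([ 0.15985393, -0.6035776 ,  0.23006569]), 'tool_rot': array([-1.00843761e-03,  9.91641233e-01,  1.29021889e-01, -3.68470024e-06]), 'contact_force': array([-0.19239831,  0.47961161,  0.07788318]), 'ft_torque': array([ 0.00693584, -0.04372546,  0.07046722]), 'gripper_width': 0.997588019669089}
-0.0187
scene [[494.91235774   0.         318.32352401]
 [  0.         494.91235774 224.55824589]
 [  0.           0.           1.        ]] [[-0.09999939  0.994948    0.00886549]
 [ 0.55553935  0.06322323 -0.82908314]
 [-0.82545512 -0.07798268 -0.55905505]] [ 0.07749779 -0.19077246  1.6870652 ]
top [[580.61580487   0.         318.79117096]
 [  0.         580.61580487 236.48423293]
 [  0.           0.           1.        ]] [[-0.02146091 -0.99976532 -0.00295607]
 [-0.98224836  0.02163584 -0.18633315]
 [ 0.18635338 -0.00109528 -0.98248217]] [-0.0063592   0.55608487  1.1938917 ]
wrist [[371.64829954   0.         316.73860704]
 [  0.         371.64829954 242.59631783]
 [  0.           0.           1.        ]] [[ 0.25510223 -0.96691182 -0.00209186]
 [-0.91717053 -0.24266273  0.31609022]
 [-0.30613899 -0.07871673 -0.94872683]] [-0.62310701 -0.04110432  0.38165071]
```

View pics/a_scene.png

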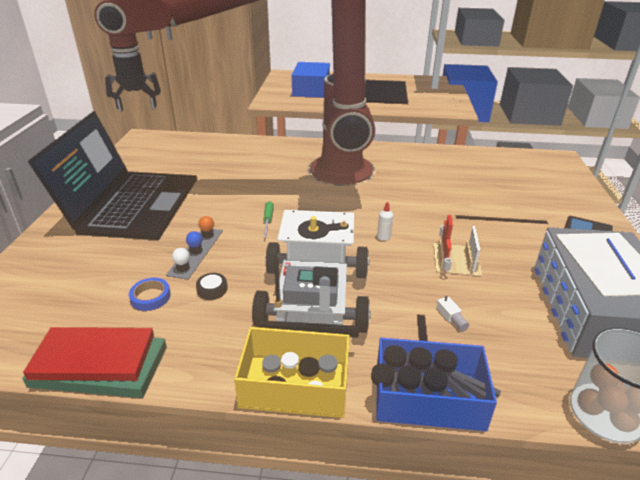

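View pics/a_top.png

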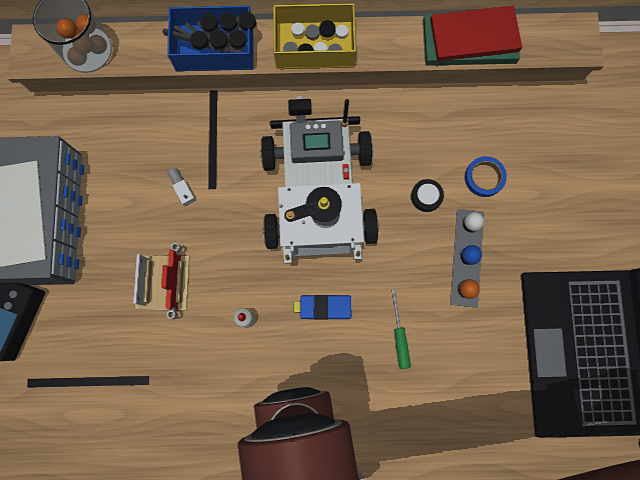

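View pics/a_wrist.png

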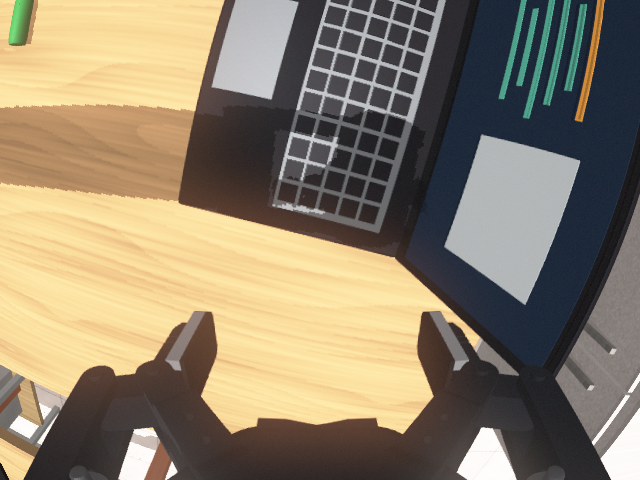

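```bash
cat > h.py <<'E'
import numpy as np, cv2
from scipy.optimize import least_squares
from plant import state, optics, manip, silhouettes, place_of
def cam(n,save=None):
    d=optics.grab_frame(n)
    if save: cv2.imwrite(f"pics/{save}.png",d["frame"])
    return d
def ray(d,uv,fish=False):
    K=d["camera_matrix"]; x=(uv[0]-K[0,2])/K[0,0]; y=(uv[1]-K[1,2])/K[1,1]
    if fish:
        r=np.hypot(x,y); c=np.array([x/r*np.sin(r),y/r*np.sin(r),np.cos(r)]) if r>0 else np.array([0,0,1.])
    else: c=np.array([x,y,1.])
    R=d["R"]; return -R.T@d["t"], R.T@c
def atz(d,uv,z,fish=False):
    o,v=ray(d,uv,fish); return o+v*(z-o[2])/v[2]
def proj(d,X,fish=False):
    c=d["R"]@np.asarray(X,float)+d["t"]; K=d["camera_matrix"]
    if fish:
        rr=np.hypot(c[0],c[1]); th=np.arctan2(rr,c[2]); p=c[:2]/rr*th
    else: p=c[:2]/c[2]
    return p*K[0,0]+K[:2,2]
E
python3 - <<'E'
from h import *
zs=dict(rover=0,hopper=.093,pin_left=.136,pin_right=.136,gate=.006,rack=0,cover_pin=.155,cover_knob=.19,port=.155,ball_orange_center=.041,tray=0,ball_blue_center=.041,ball_white_center=.041,panel=.006,gate_seat=.082,glue=0,battery=0,motor=0,tape=0,spare_wheel=0,screwdriver=0)
for c in("top","scene"):
    d=cam(c)
    for k,z in zs.items():
        for r in place_of(k,c)[:2]:
            print(c,k,round(r["score"],2),np.round(r["uv"],1),np.round(atz(d,r["uv"],z),4))
E
```

```text
top rover 0.68 [317.3 192.5] [ 0.6674 -0.0173  0.    ]
top hopper 0.86 [320.6 219.3] [ 0.5845 -0.023   0.093 ]
top hopper 0.63 [468.7 260.1] [ 0.4919 -0.3257  0.093 ]
top pin_left 0.72 [289.8 255.8] [0.5021 0.0401 0.136 ]
top pin_right 0.83 [356.9 251. ] [ 0.5089 -0.0935  0.136 ]
top gate 0.92 [181.6 280. ] [0.4739 0.285  0.006 ]
top rack 0.78 [162.1 282.2] [0.4707 0.3294 0.    ]
top cover_pin 0.78 [290.7 215.2] [0.5804 0.0364 0.155 ]
top cover_knob 0.74 [323.3 201.9] [ 0.5973 -0.0284  0.19  ]
top cover_knob 0.42 [324.9 306.8] [ 0.3962 -0.0268  0.19  ]
top port 0.89 [326.7 213.7] [ 0.5819 -0.035   0.155 ]
top ball_orange_center 0.57 [470.1 287.4] [ 0.4406 -0.3381  0.041 ]
top ball_orange_center 0.46 [321.9 256.9] [ 0.5131 -0.0242  0.041 ]
top tray 0.79 [465.5 254.7] [ 0.5173 -0.3437  0.    ]
top ball_blue_center 0.73 [470.7 255.2] [ 0.5098 -0.3443  0.041 ]
top ball_blue_center 0.36 [290.5 253. ] [0.5231 0.0433 0.041 ]
top ball_white_center 0.61 [474.5 219.8] [ 0.5874 -0.358   0.041 ]
top panel 0.55 [144.1 279.6] [0.4766 0.3675 0.006 ]
top panel 0.39 [468.5 288.7] [ 0.4411 -0.3435  0.
[... 1468 characters left out ...]
.82 [197. 250.] [ 0.5031 -0.3473  0.    ]
scene ball_blue_center 0.48 [193.8 238.9] [ 0.5104 -0.3481  0.041 ]
scene ball_white_center 0.49 [179.1 256.3] [ 0.5853 -0.3613  0.041 ]
scene panel 0.61 [473.5 257.3] [0.4619 0.3698 0.006 ]
scene panel 0.33 [286.5 211.6] [ 0.3002 -0.1413  0.006 ]
scene glue 0.65 [379.2 233.9] [0.3752 0.1289 0.    ]
scene battery 0.18 [312.  215.1] [ 0.3013 -0.0661  0.    ]
scene motor 0.93 [447.2 311.7] [0.6652 0.2811 0.    ]
scene tape 0.61 [149.5 295.9] [ 0.6879 -0.4033  0.    ]
scene spare_wheel 0.63 [192.9 239.9] [ 0.4603 -0.372   0.    ]
scene spare_wheel 0.54 [312.8 216.3] [ 0.3074 -0.0631  0.    ]
scene screwdriver 0.67 [263.1 223. ] [ 0.3582 -0.1997  0.    ]
```

Run:
```python
import cv2
im=cv2.imread("pics/a_top.png")
cv2.imwrite("pics/b1.png",cv2.resize(im[80:280,250:390],None,fx=4,fy=3*4/3,interpolation=cv2.INTER_CUBIC)[:, :][0:800][200:800])
cv2.imwrite("pics/b0.png",cv2.resize(im[80:230,250:390],None,fx=4,fy=4,interpolation=cv2.INTER_CUBIC))
cv2.imwrite("pics/b2.png",cv2.resize(im[230:330,125:205],None,fx=6,fy=6,interpolation=cv2.INTER_CUBIC))
```

```text
(no output)
```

View pics/b1.png

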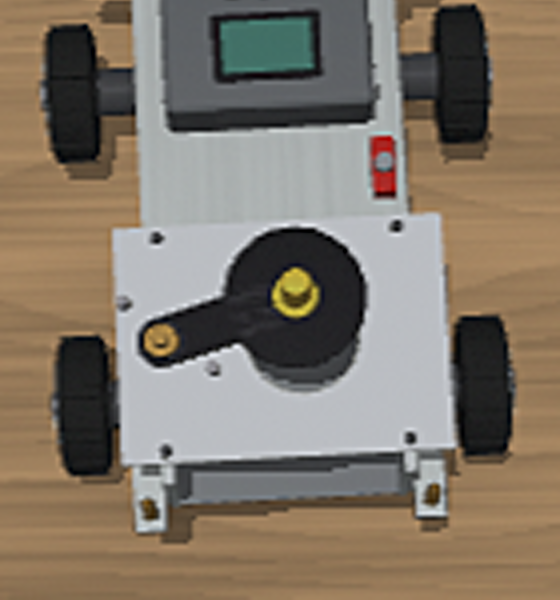

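View pics/b2.png

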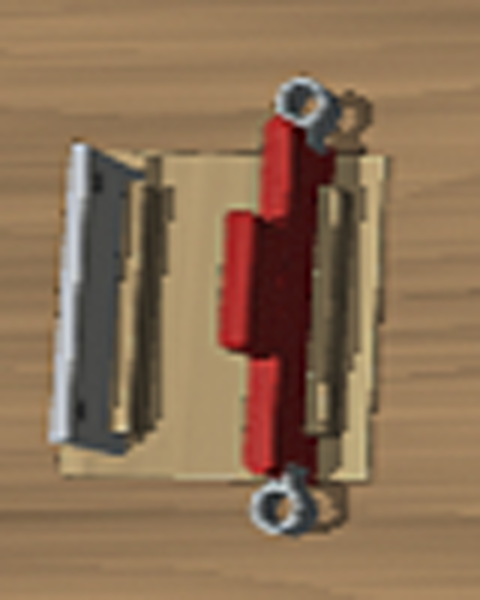

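Run:
```python
from h import *
d=cam("top")
b1=lambda x,y:(250+x/4,130+y/4); b2=lambda x,y:(125+x/6,230+y/6)
P=[((-20,82,155),(112,229)),((-20,-82,155),(441,212)),((-140,-82,155),(457,449)),((-140,82,155),(125,466)),((-156,72,136),(149,501)),((-156,-72,136),(432,488)),((-80,60,171),(161,336))]
def f(p):
    c,s=np.cos(p[2]),np.sin(p[2]); o=[]
    for (x,y,z),q in P:
        x,y,z=x/1e3,y/1e3,z/1e3
        o.append(proj(d,[p[0]+c*x-s*y,p[1]+s*x+c*y,z])-b1(*q))
    return np.ravel(o)
r=least_squares(f,[.66,-.02,0]); print(r.x,np.round(r.fun,2))
p=r.x;c,s=np.cos(p[2]),np.sin(p[2]);W=lambda x,y:np.array([p[0]+c*x-s*y,p[1]+s*x+c*y])
for n,x,y in(("pinL",-.156,.072),("pinR",-.156,-.072),("seat",-.156,0),("cpin",-.08,.06),("port",-.08,-.01),("open",-.08+.07*np.sin(1.75),.06-.07*np.cos(1.75))):print(n,W(x,y))
k=atz(d,b1(295,280),.19)[:2]; print("knob",k, "dist",np.linalg.norm(k-W(-.08,.06)), "ang",np.arctan2(*(np.array([[c,s],[-s,c]])@(k-W(-.08,.06)))*[1,-1]))
A=atz(d,b2(305,103),.052);B=atz(d,b2(283,507),.052);print("kn",A,B,np.linalg.norm(A-B),(A+B)/2,np.arctan2(A[0]-B[0],-(A[1]-B[1])))
print("tab",[atz(d,b2(*q),.122)[:2].round(4) for q in((228,212),(257,212),(247,352),(219,347),(238,281))])
for n in("ball_orange_center","ball_blue_center","ball_white_center"):
    for cn in("top","scene"):
        dd=cam(cn)
        for m in silhouettes(n,cn)[:1]:
            v,u=np.nonzero(m["mask"]); print(n,cn,m["score"],m["bbox"],atz(dd,(u.mean(),v.mean()),.041), len(u))
```

```text
[ 0.66076204 -0.02098771  0.0299669 ] [ 0.33 -0.03 -0.02  0.08 -0.06 -0.21 -0.57 -0.19 -0.58  0.35  0.99 -0.11
 -0.07  0.1 ]
pinL [0.50267478 0.04630583]
pinR [ 0.50698937 -0.09762952]
seat [ 0.50483208 -0.02566185]
cpin [0.57900021 0.03658836]
port [ 0.58109758 -0.03338021]
open [0.64747445 0.05112376]
knob [ 0.60104638 -0.02938594] dist 0.06956035074243133 ang 0.29253015302804514
kn [0.53933211 0.28802701 0.052     ] [0.39631717 0.29221541 0.052     ] 0.14307626574677096 [0.46782464 0.29012121 0.052     ] 1.5415182767262738
tab [array([0.4906, 0.2954]), array([0.4903, 0.2857]), array([0.4435, 0.2878]), array([0.4454, 0.2971]), array([0.4673, 0.2915])]
ball_orange_center top 0.71 [459.5, 280.1, 485.4, 300.9] [ 0.43840797 -0.33557885  0.041     ] 323
ball_orange_center scene 0.64 [200.4, 216.2, 215.3, 230.4] [ 0.43678384 -0.33928614  0.041     ] 164
ball_blue_center top 0.52 [462.5, 245.7, 482.2, 262.7] [ 0.51083745 -0.34541169  0.041     ] 292
ball_blue_center scene 0.58 [187.2, 231.2, 201.7, 249.8] [ 0.51078007 -0.34796682  0.041     ] 233
ball_white_center top 0.82 [463.9, 213.4, 484.5, 230.8] [ 0.58529991 -0.35535987  0.041     ] 297
ball_white_center scene 0.65 [172.7, 249.3, 190.8, 267.1] [ 0.5834512 -0.3581759  0.041    ] 244
```

```bash
cat >> h.py <<'E'
from scipy.spatial.transform import Rotation as Ro
def go(pos,theta=None,s=None):
    """tool-frame mm to pos; rotvec(deg) to reach tool-down with tool x at theta deg (world)"""
    s=s or state(); q=s["tool_rot"]; R=Ro.from_quat([q[1],q[2],q[3],q[0]])
    sl=R.inv().apply(np.array(pos)-s["tool_pos"])*1e3
    out=[np.round(sl,1)]
    if theta is not None:
        t=np.radians(theta); T=Ro.from_matrix(np.array([[np.cos(t),np.sin(t),0],[np.sin(t),-np.cos(t),0],[0,0,-1]]).T)
        out.append(np.round(np.degrees((R.inv()*T).as_rotvec()),2))
    X=R.as_matrix()[:,0]; out.append(("theta",round(float(np.degrees(np.arctan2(X[1],X[0]))),2)))
    print(*out, "t",round(s["time"],2),"pos",np.round(s["tool_pos"],4),"F",np.round(s["contact_force"],1),"w",round(float(s["gripper_width"]),3),"j6",round(float(s["joint_pos"][5]),2))
E
python3 -c "
from h import *
go([.601,-.0294,.235],-68.8)"
```

```text
[ 573.5 -442.8   -3.7] [-0.    0.   83.63] ('theta', 14.83) t 3.0 pos [ 0.1599 -0.6042  0.2313] F [-0.9 -0.1  0.2] w 1.003 j6 -0.12
```

Emit:
jog_arm:
  increments:
    - {"rotation":[0,0,7]}
    - {"rotation":[0,0,7]}
    - {"rotation":[0,0,7]}
    - {"rotation":[0,0,7]}
    - {"rotation":[0,0,7]}
    - {"rotation":[0,0,7]}
    - {"rotation":[0,0,7]}
    - {"rotation":[0,0,7]}
    - {"rotation":[0,0,7]}
    - {"rotation":[0,0,7]}
    - {"rotation":[0,0,7]}
    - {"rotation":[0,0,6.6]}
    - {"slide":[0,0,0]}
    - {"slide":[0,0,0]}
  fingers: 0.6

```text
invalid input
```

```bash
python3 -c "
from h import *
go([.601,-.0294,.25],-68.8)"
```

```text
[ 573.5 -442.8  -18.7] [-0.    0.   83.63] ('theta', 14.83) t 3.0 pos [ 0.1599 -0.6042  0.2313] F [-0.9 -0.1  0.2] w 1.003 j6 -0.12
```

Emit:
jog_arm:
  increments:
    - {"slide":[0,0,-1],"rotation":[0,0,7]}
    - {"slide":[0,0,-1],"rotation":[0,0,7]}
    - {"slide":[0,0,-1],"rotation":[0,0,7]}
    - {"slide":[0,0,-1],"rotation":[0,0,7]}
    - {"slide":[0,0,-1],"rotation":[0,0,7]}
    - {"slide":[0,0,-1],"rotation":[0,0,7]}
    - {"slide":[0,0,-1],"rotation":[0,0,7]}
    - {"slide":[0,0,-1],"rotation":[0,0,7]}
    - {"slide":[0,0,-1],"rotation":[0,0,7]}
    - {"slide":[0,0,-1],"rotation":[0,0,7]}
    - {"slide":[0,0,-1],"rotation":[0,0,7]}
    - {"slide":[0,0,-1],"rotation":[0,0,6.6]}
    - {"slide":[0,0,0],"rotation":[0,0,0]}
  fingers: 0.6

```text
time: 4.08
tool_pos: [0.16, -0.6043, 0.2436]
tool_rot: [0.0, 0.825, -0.566, 0.0]
contact_force: [0.6, 0.6, 0.7]
gripper_width: 0.604
```

```bash
python3 -c "
from h import *
go([.601,-.0294,.25],-68.8)"
```

```text
[-377.3 -618.6   -6.7] [ 0.01 -0.03 -0.07] ('theta', -68.87) t 4.08 pos [ 0.16   -0.6043  0.2436] F [0.6 0.6 0.7] w 0.604 j6 1.34
```

24 rows of [-15.7, -25.8, -0.3].

Emit:
jog_arm:
  increments:
    - {"slide":[-8,-13,0],"rotation":[0,0,0]}
    - {"slide":[-15.7,-25.8,0],"rotation":[0,0,0]}
    - {"slide":[-15.7,-25.8,0],"rotation":[0,0,0]}
    - {"slide":[-15.7,-25.8,0],"rotation":[0,0,0]}
    - {"slide":[-15.7,-25.8,0],"rotation":[0,0,0]}
    - {"slide":[-15.7,-25.8,0],"rotation":[0,0,0]}
    - {"slide":[-15.7,-25.8,0],"rotation":[0,0,0]}
    - {"slide":[-15.7,-25.8,0],"rotation":[0,0,0]}
    - {"slide":[-15.7,-25.8,0],"rotation":[0,0,0]}
    - {"slide":[-15.7,-25.8,0],"rotation":[0,0,0]}
    - {"slide":[-15.7,-25.8,0],"rotation":[0,0,0]}
    - {"slide":[-15.7,-25.8,0],"rotation":[0,0,0]}
    - {"slide":[-15.7,-25.8,0],"rotation":[0,0,0]}
    - {"slide":[-15.7,-25.8,0],"rotation":[0,0,0]}
    - {"slide":[-15.7,-25.8,0],"rotation":[0,0,0]}
    - {"slide":[-15.7,-25.8,0],"rotation":[0,0,0]}
    - {"slide":[-15.7,-25.8,0],"rotation":[0,0,0]}
    - {"slide":[-15.7,-25.8,0],"rotation":[0,0,0]}

```text
time: 5.58
tool_pos: [0.4819, -0.1822, 0.2434]
tool_rot: [-0.0, 0.826, -0.563, 0.0]
contact_force: [-0.3, -0.7, 0.2]
gripper_width: 0.596
```

```bash
python3 -c "
from h import *
go([.601,-.0294,.25],-68.8)"
```

```text
[ -98.7 -166.7   -6.6] [-0.02 -0.    0.23] ('theta', -68.57) t 5.58 pos [ 0.4819 -0.1822  0.2434] F [-0.3 -0.7  0.2] w 0.596 j6 2.26
```

Emit:
jog_arm:
  increments:
    - {"slide":[-12.3,-20.8,0],"rotation":[0,0,0]}
    - {"slide":[-12.3,-20.8,0],"rotation":[0,0,0]}
    - {"slide":[-12.3,-20.8,0],"rotation":[0,0,0]}
    - {"slide":[-12.3,-20.8,0],"rotation":[0,0,0]}
    - {"slide":[-12.3,-20.8,0],"rotation":[0,0,0]}
    - {"slide":[-12.3,-20.8,0],"rotation":[0,0,0]}
    - {"slide":[-12.3,-20.8,0],"rotation":[0,0,0]}
    - {"slide":[-5,-8,0],"rotation":[0,0,0]}
    - {"slide":[0,0,0],"rotation":[0,0,0]}

```text
time: 6.33
tool_pos: [0.5918, -0.0419, 0.2431]
tool_rot: [-0.0, 0.827, -0.563, -0.0]
contact_force: [-0.7, -1.0, 0.3]
gripper_width: 0.604
```

```bash
python3 -c "
from h import *
go([.601,-.0294,.166],-68.8)
d=cam('wrist','c_wrist')
for k,z in (('cover_knob',.19),('cover_pin',.155),('pin_left',.136),('pin_right',.136)):
    for r in place_of(k,'wrist')[:2]: print(k,r['score'],np.round(r['uv']),atz(d,r['uv'],z,True))
"
```

```text
[ -8.3 -13.1  77.1] [0.02 0.03 0.29] ('theta', -68.51) t 6.33 pos [ 0.5918 -0.0419  0.2431] F [-0.7 -1.   0.3] w 0.604 j6 2.57
cover_knob 0.59 [298. 279.] [ 0.59923419 -0.03115447  0.19      ]
cover_pin 0.6 [294. 348.] [0.57793945 0.03881839 0.155     ]
pin_left 0.58 [380. 370.] [0.49814291 0.04809697 0.136     ]
pin_right 0.91 [457. 211.] [ 0.50470033 -0.09853034  0.136     ]
pin_right 0.4 [252. 196.] [ 0.64475484 -0.05434592  0.136     ]
```

View pics/c_wrist.png

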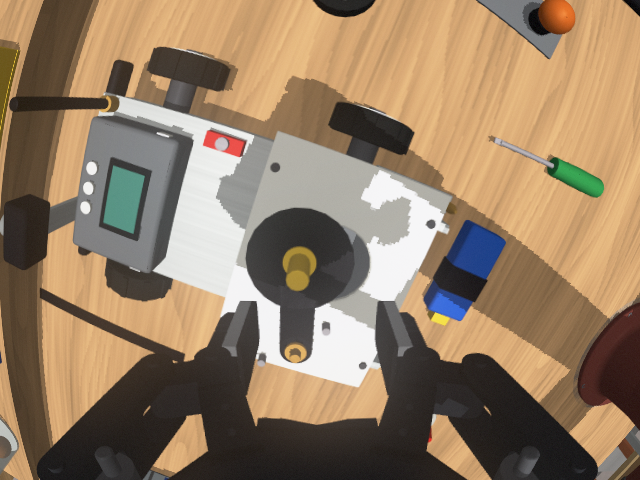

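Emit:
jog_arm:
  increments:
    - {"slide":[-7.5,-12,0],"rotation":[0,0,0]}
    - {"slide":[0,0,0],"rotation":[0,0,0]}
    - {"slide":[0,0,15],"rotation":[0,0,0]}
    - {"slide":[0,0,15],"rotation":[0,0,0]}
    - {"slide":[0,0,15],"rotation":[0,0,0]}
    - {"slide":[0,0,15],"rotation":[0,0,0]}
    - {"slide":[0,0,10],"rotation":[0,0,0]}
    - {"slide":[0,0,6],"rotation":[0,0,0]}
    - {"slide":[0,0,0],"rotation":[0,0,0]}

```text
time: 7.33
tool_pos: [0.5992, -0.0324, 0.1656]
tool_rot: [0.001, 0.825, -0.565, -0.001]
contact_force: [-0.1, -0.6, -0.9]
gripper_width: 0.597
```

Emit:
jog_arm:
  increments:
    - {"slide":[0,0,0],"rotation":[0,0,0]}
    - {"slide":[0,0,0],"rotation":[0,0,0]}
    - {"slide":[0,0,0],"rotation":[0,0,0]}
    - {"slide":[0,0,0],"rotation":[0,0,0]}
    - {"slide":[0,0,0],"rotation":[0,0,0]}
  fingers: 0.22

```text
time: 7.75
tool_pos: [0.6004, -0.0326, 0.1681]
tool_rot: [-0.0, 0.825, -0.565, 0.001]
contact_force: [0.3, 0.8, -0.8]
gripper_width: 0.22
```

```bash
python3 -c "
from h import *
go([.600,-.0302,.167],-68.8)
"
```

```text
[-2.4 -0.5  1.1] [-0.06 -0.04  0.03] ('theta', -68.77) t 7.75 pos [ 0.6004 -0.0326  0.1681] F [ 0.3  0.8 -0.8] w 0.22 j6 2.59
```

Emit:
jog_arm:
  increments:
    - {"slide":[-2,0,0],"rotation":[0,0,0]}
    - {"slide":[0,-7.3,0],"rotation":[0,0,-6]}
    - {"slide":[0,-7.3,0],"rotation":[0,0,-6]}
    - {"slide":[0,-7.3,0],"rotation":[0,0,-6]}
    - {"slide":[0,-7.3,0],"rotation":[0,0,-6]}
    - {"slide":[0,-7.3,0],"rotation":[0,0,-6]}
    - {"slide":[0,-7.3,0],"rotation":[0,0,-6]}
    - {"slide":[0,-7.3,0],"rotation":[0,0,-6]}
    - {"slide":[0,-7.3,0],"rotation":[0,0,-6]}
    - {"slide":[0,-7.3,0],"rotation":[0,0,-6]}
    - {"slide":[0,-7.3,0],"rotation":[0,0,-6]}
    - {"slide":[0,-7.3,0],"rotation":[0,0,-6]}
    - {"slide":[0,-7.3,0],"rotation":[0,0,-6]}
    - {"slide":[0,-7.3,0],"rotation":[0,0,-6]}
    - {"slide":[0,-7.3,0],"rotation":[0,0,-6]}
    - {"slide":[0,0,0],"rotation":[0,0,0]}

```text
time: 9.08
tool_pos: [0.6456, 0.0514, 0.1674]
tool_rot: [-0.0, 0.991, 0.134, 0.0]
contact_force: [-0.3, 1.5, -0.0]
gripper_width: 0.217
```

```bash
python3 -c "
from h import *
go([.6475,.0511,.167],15)
d=cam('wrist','d_wrist'); d=cam('top')
cv2.imwrite('pics/d_top.png',cv2.resize(d['frame'][130:280,240:390],None,fx=4,fy=4))
"
```

```text
[1.8 0.8 0.4] [-0.02 -0.02  0.39] ('theta', 15.39) t 9.08 pos [0.6456 0.0514 0.1674] F [-0.3  1.5 -0. ] w 0.217 j6 1.27
```

View pics/d_wrist.png

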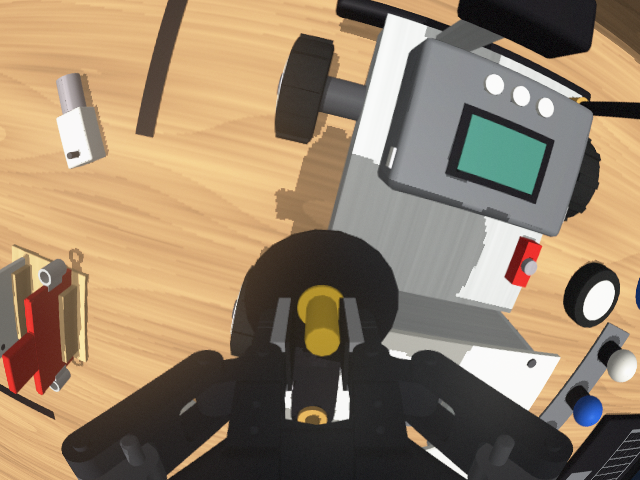

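Emit:
jog_arm:
  increments:
    - {"slide":[0,-1.5,0],"rotation":[0,0,0]}
    - {"slide":[0,-1.5,0],"rotation":[0,0,0]}
    - {"slide":[0,0,0],"rotation":[0,0,0]}

```text
time: 9.43
tool_pos: [0.6451, 0.0524, 0.1673]
tool_rot: [0.001, 0.991, 0.132, 0.0]
contact_force: [1.1, -2.8, 0.5]
gripper_width: 0.215
```

Emit:
jog_arm:
  increments:
    - {"slide":[0,2,0],"rotation":[0,0,0]}
    - {"slide":[0,0,-15],"rotation":[0,0,0]}
    - {"slide":[0,0,-20],"rotation":[0,0,0]}
    - {"slide":[0,0,-20],"rotation":[0,0,0]}
    - {"slide":[0,0,-10],"rotation":[0,0,3.5]}
    - {"slide":[0,0,0],"rotation":[0,0,6.9]}
    - {"slide":[0,0,0],"rotation":[0,0,6.4]}
    - {"slide":[0,0,0],"rotation":[0,0,0]}
  fingers: 0.25

```text
time: 10.1
tool_pos: [0.6458, 0.0514, 0.2342]
tool_rot: [-0.0, 1.0, -0.015, 0.001]
contact_force: [0.0, 0.1, 0.1]
gripper_width: 0.252
```

```bash
python3 -c "
from h import *
go([.4676,.2905,.2],-1.7)
d=cam('top')
cv2.imwrite('pics/e_top.png',cv2.resize(d['frame'][130:280,240:390],None,fx=4,fy=4))
"
```

```text
[-185.2 -233.7   34. ] [-0.03 -0.11  0.01] ('theta', -1.69) t 10.1 pos [0.6458 0.0514 0.2342] F [0.  0.1 0.1] w 0.252 j6 1.56
```

View pics/e_top.png

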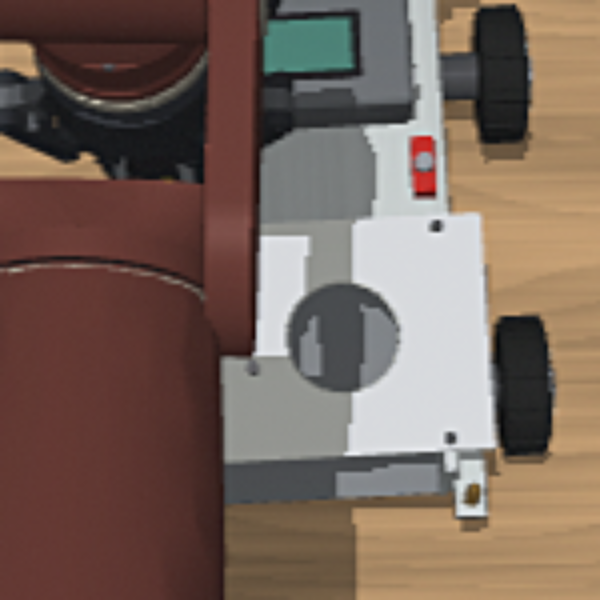

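Emit:
jog_arm:
  increments:
    - {"slide":[-18.5,-23.4,0],"rotation":[0,0,0]}
    - {"slide":[-18.5,-23.4,0],"rotation":[0,0,0]}
    - {"slide":[-18.5,-23.4,0],"rotation":[0,0,0]}
    - {"slide":[-18.5,-23.4,0],"rotation":[0,0,0]}
    - {"slide":[-18.5,-23.4,0],"rotation":[0,0,0]}
    - {"slide":[-18.5,-23.4,0],"rotation":[0,0,0]}
    - {"slide":[-18.5,-23.4,0],"rotation":[0,0,0]}
    - {"slide":[-18.5,-23.4,0],"rotation":[0,0,0]}
    - {"slide":[-18.5,-23.4,0],"rotation":[0,0,0]}
    - {"slide":[-18.5,-23.4,0],"rotation":[0,0,0]}
    - {"slide":[0,0,0],"rotation":[0,0,0]}
  fingers: 0.55

```text
time: 11.07
tool_pos: [0.4641, 0.2936, 0.2328]
tool_rot: [-0.001, 1.0, -0.01, -0.001]
contact_force: [0.6, 0.0, -0.1]
gripper_width: 0.55
```

```bash
python3 -c "
from h import *
go([.4676,.2905,.088],-1.7)
d=cam('wrist','f_wrist')
"
```

```text
[  3.8   3.3 144.7] [-0.11  0.07  0.56] ('theta', -1.14) t 11.07 pos [0.4641 0.2936 0.2328] F [ 0.6  0.  -0.1] w 0.55 j6 2.02
```

View pics/f_wrist.png

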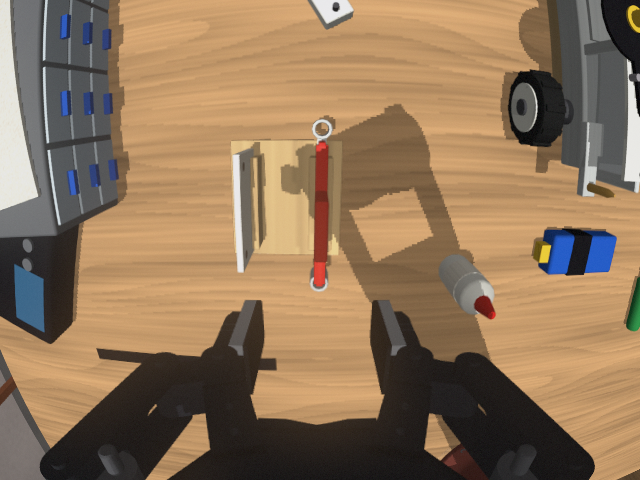

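```bash
python3 -c "
from h import *
d=cam('wrist')
A=atz(d,(322,129),.052,True);B=atz(d,(319,283),.052,True);v=A-B
print(A,B,np.linalg.norm(v),(A+B)/2,np.degrees(np.arctan2(v[1],v[0])))
for k in('gate','rack','panel'):
  for r in place_of(k,'wrist')[:1]: print(k,r['score'],np.round(r['uv']),atz(d,r['uv'],.006,True))
go((A+B)/2*[1,1,0]+[0,0,.088],np.degrees(np.arctan2(v[1],v[0])))
"
```

```text
[0.54096235 0.28672376 0.052     ] [0.39732189 0.29223287 0.052     ] 0.14374606875309293 [0.46914212 0.28947832 0.052     ] -2.196413874398504
gate 0.71 [318. 196.] [0.4725871  0.29182492 0.006     ]
rack 0.58 [282. 198.] [0.4711104  0.32768767 0.006     ]
panel 0.74 [247. 201.] [0.4693788  0.36452477 0.006     ]
[1.700e+00 1.000e-01 1.444e+02] [ 0.01 -0.01  0.62] ('theta', -1.58) t 11.32 pos [0.4674 0.2896 0.2324] F [ 0.1  0.4 -0.1] w 0.55 j6 2.02
```

Emit:
jog_arm:
  increments:
    - {"slide":[1.2,0,10],"rotation":[0,0,0.3]}
    - {"slide":[0,0,15],"rotation":[0,0,0]}
    - {"slide":[0,0,15],"rotation":[0,0,0]}
    - {"slide":[0,0,15],"rotation":[0,0,0]}
    - {"slide":[0,0,15],"rotation":[0,0,0]}
    - {"slide":[0,0,15],"rotation":[0,0,0]}
    - {"slide":[0,0,15],"rotation":[0,0,0]}
    - {"slide":[0,0,14],"rotation":[0,0,0]}
    - {"slide":[0,0,12],"rotation":[0,0,0]}
    - {"slide":[0,0,10],"rotation":[0,0,0]}
    - {"slide":[0,0,6],"rotation":[0,0,0]}
    - {"slide":[0,0,0],"rotation":[0,0,0]}
    - {"slide":[0,0,0],"rotation":[0,0,0]}

```text
time: 12.4
tool_pos: [0.4682, 0.2902, 0.0903]
tool_rot: [0.0, 1.0, -0.016, -0.0]
contact_force: [-0.2, -0.6, -0.4]
gripper_width: 0.547
```

```bash
python3 -c "
from h import *
go([.4690,.2895,.088],-2)
d=cam('wrist','g_wrist')
"
```

```text
[0.8 0.7 2.3] [0.   0.01 0.12] ('theta', -1.88) t 12.4 pos [0.4682 0.2902 0.0903] F [-0.2 -0.6 -0.4] w 0.547 j6 2.02
```

View pics/g_wrist.png

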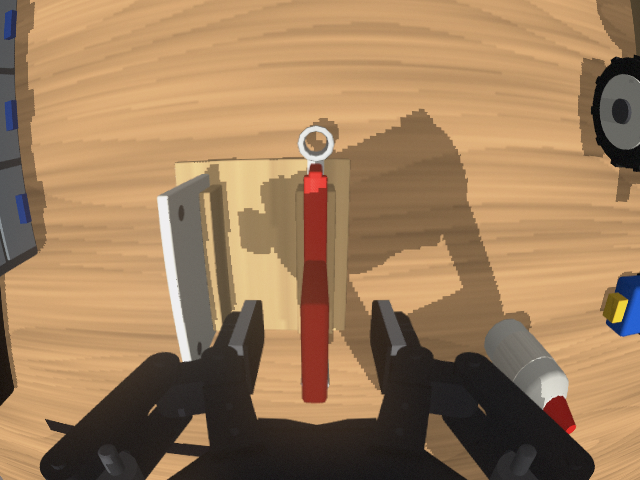

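Emit:
jog_arm:
  increments:
    - {"slide":[0.5,0,1.5],"rotation":[0,0,0]}
    - {"slide":[0,0,0],"rotation":[0,0,0]}
    - {"slide":[0,0,0],"rotation":[0,0,0]}
    - {"slide":[0,0,0],"rotation":[0,0,0]}
    - {"slide":[0,0,0],"rotation":[0,0,0]}
    - {"slide":[0,0,0],"rotation":[0,0,0]}
    - {"slide":[0,0,0],"rotation":[0,0,0]}
    - {"slide":[0,0,0],"rotation":[0,0,0]}
  fingers: 0

```text
time: 13.12
tool_pos: [0.4691, 0.2905, 0.0895]
tool_rot: [-0.0, 1.0, -0.016, 0.001]
contact_force: [-0.1, 0.1, 4.2]
gripper_width: 0.111
```

Emit:
jog_arm:
  increments:
    - {"slide":[0,0,-5],"rotation":[0,0,0]}
    - {"slide":[0,0,-10],"rotation":[0,0,0]}
    - {"slide":[0,0,-15],"rotation":[0,0,0]}
    - {"slide":[0,0,-20],"rotation":[0,0,0]}
    - {"slide":[0,0,-20],"rotation":[0,0,0]}
    - {"slide":[0,0,-20],"rotation":[0,0,0]}
    - {"slide":[0,0,-20],"rotation":[0,0,0]}
    - {"slide":[0,0,-20],"rotation":[0,0,0]}
    - {"slide":[0,0,-15],"rotation":[0,0,0]}
    - {"slide":[0,0,-10],"rotation":[0,0,0]}
    - {"slide":[0,0,0],"rotation":[0,0,0]}

```text
time: 14.03
tool_pos: [0.4695, 0.2906, 0.2468]
tool_rot: [-0.001, 1.0, -0.016, 0.002]
contact_force: [0.8, 0.4, -1.8]
gripper_width: 0.101
```

```bash
python3 -c "
from h import *
go([.4400,.15,.245],91.7)
d=cam('wrist','h_wrist')
"
```

```text
[-24.9 141.5   1.5] [  0.11  -0.25 -93.57] ('theta', -1.87) t 14.03 pos [0.4695 0.2906 0.2468] F [ 0.8  0.4 -1.8] w 0.101 j6 2.02
```

View pics/h_wrist.png

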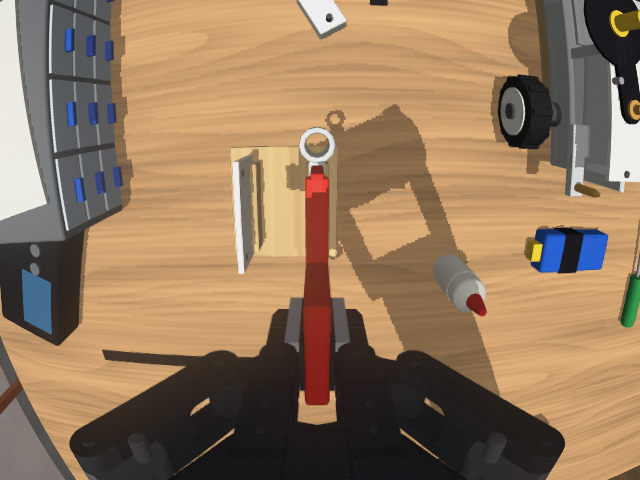

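Emit:
jog_arm:
  increments:
    - {"slide":[0,0,0],"rotation":[0,0,-3.5]}
    - {"slide":[0,0,0],"rotation":[0,0,-6.5]}
    - {"slide":[0,0,0],"rotation":[0,0,-6.5]}
    - {"slide":[0,0,0],"rotation":[0,0,-6.5]}
    - {"slide":[0,0,0],"rotation":[0,0,-6.5]}
    - {"slide":[0,0,0],"rotation":[0,0,-6.5]}
    - {"slide":[0,0,0],"rotation":[0,0,-6.5]}
    - {"slide":[0,0,0],"rotation":[0,0,-6.5]}
    - {"slide":[0,0,0],"rotation":[0,0,-6.5]}
    - {"slide":[0,0,0],"rotation":[0,0,-6.5]}
    - {"slide":[0,0,0],"rotation":[0,0,-6.5]}
    - {"slide":[0,0,0],"rotation":[0,0,-6.5]}
    - {"slide":[0,0,0],"rotation":[0,0,-6.5]}
    - {"slide":[0,0,0],"rotation":[0,0,-6.5]}
    - {"slide":[0,0,0],"rotation":[0,0,-5.4]}
    - {"slide":[0,0,0],"rotation":[0,0,0]}

```text
time: 15.42
tool_pos: [0.4677, 0.2898, 0.2416]
tool_rot: [-0.001, 0.697, 0.717, -0.002]
contact_force: [0.1, 0.4, -1.3]
gripper_width: 0.109
```

```bash
python3 -c "
from h import *
go([.48,-.0257,.245],91.7)
"
```

```text
[-315.7    3.5   -2.9] [-0.19  0.09 -0.09] ('theta', 91.61) t 15.42 pos [0.4677 0.2898 0.2416] F [ 0.1  0.4 -1.3] w 0.109 j6 0.39
```

Emit:
jog_arm:
  increments:
    - {"slide":[-13,0,0],"rotation":[0,0,0]}
    - {"slide":[-26,0,0],"rotation":[0,0,0]}
    - {"slide":[-26,0,0],"rotation":[0,0,0]}
    - {"slide":[-26,0,0],"rotation":[0,0,0]}
    - {"slide":[-26,0,0],"rotation":[0,0,0]}
    - {"slide":[-26,0,0],"rotation":[0,0,0]}
    - {"slide":[-26,0,0],"rotation":[0,0,0]}
    - {"slide":[-26,0,0],"rotation":[0,0,0]}
    - {"slide":[-26,0,0],"rotation":[0,0,0]}
    - {"slide":[-26,0,0],"rotation":[0,0,0]}
    - {"slide":[-26,0,0],"rotation":[0,0,0]}
    - {"slide":[-26,0,0],"rotation":[0,0,0]}
    - {"slide":[-13,0,0],"rotation":[0,0,0]}
    - {"slide":[0,0,0],"rotation":[0,0,0]}
    - {"slide":[0,0,0],"rotation":[0,0,0]}

```text
time: 16.67
tool_pos: [0.4763, -0.0224, 0.2431]
tool_rot: [-0.001, 0.699, 0.715, -0.0]
contact_force: [0.3, 0.6, -1.2]
gripper_width: 0.108
```

```bash
python3 -c "
from h import *
go([.5045,-.0257,.235],91.7)
d=cam('wrist','i_wrist')
e=cam('top')
cv2.imwrite('pics/i_top.png',cv2.resize(e['frame'][130:280,240:390],None,fx=4,fy=4))
f=cam('scene')
cv2.imwrite('pics/i_sc.png',cv2.resize(f['frame'][100:250,240:390],None,fx=4,fy=4))
for k in('pin_left','pin_right'):
  for c,dd in(('wrist',d),('scene',f)):
    for r in place_of(k,c)[:1]: print(k,c,r['score'],np.round(r['uv'],1),atz(dd,r['uv'],.136,c=='wrist'))
"
```

```text
[-3.9 28.2  8.1] [-0.07 -0.03 -0.37] ('theta', 91.33) t 16.67 pos [ 0.4763 -0.0224  0.2431] F [ 0.3  0.6 -1.2] w 0.108 j6 -0.23
pin_left wrist 0.8 [358.4 147.2] [0.50207874 0.04419949 0.136     ]
pin_left scene 0.9 [348.1 213.8] [0.49452348 0.04313234 0.136     ]
pin_right scene 0.93 [287.7 212.5] [ 0.50538221 -0.10305578  0.136     ]
```

View pics/i_wrist.png

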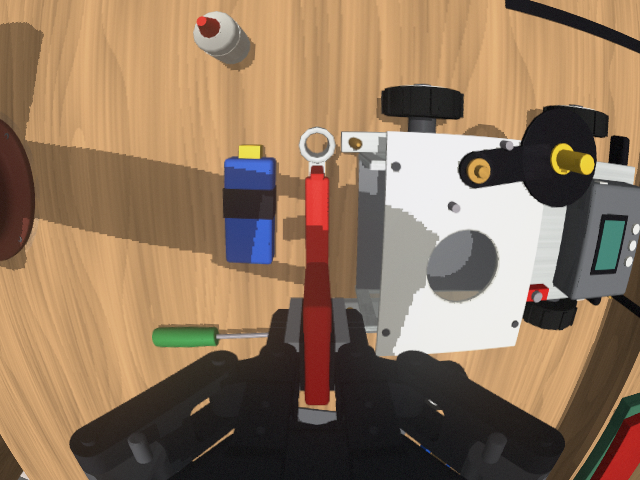

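View pics/i_top.png

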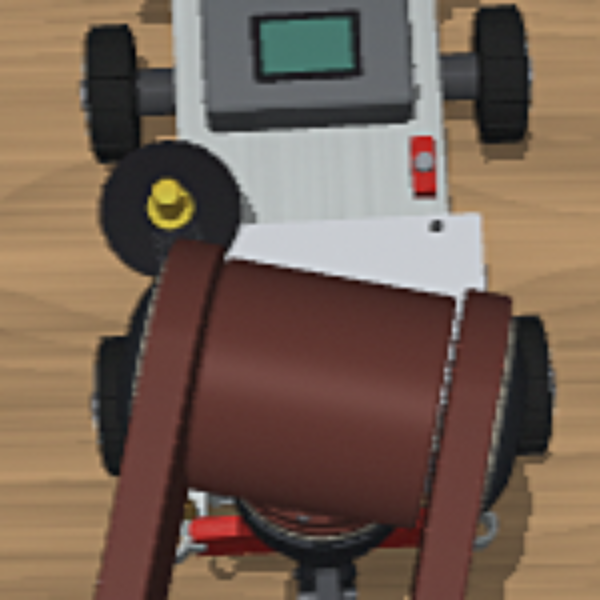

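View pics/i_sc.png

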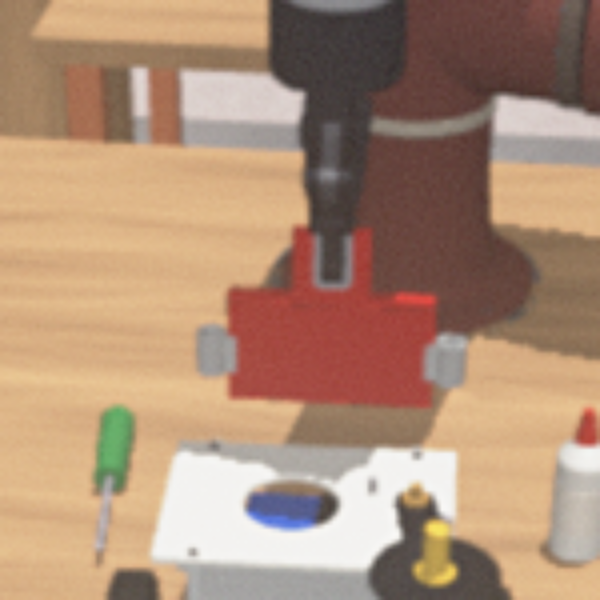

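```bash
python3 -c "
import cv2
im=cv2.imread('pics/i_wrist.png')
cv2.imwrite('pics/j1.png',cv2.resize(im[110:250,290:440],None,fx=4,fy=4,interpolation=cv2.INTER_CUBIC))
cv2.imwrite('pics/j2.png',cv2.resize(im[220:370,350:550],None,fx=4,fy=4,interpolation=cv2.INTER_CUBIC))"
```

View pics/j1.png

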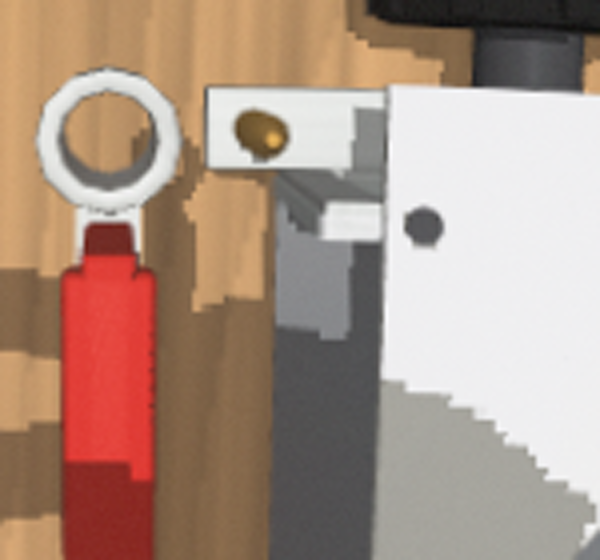

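View pics/j2.png

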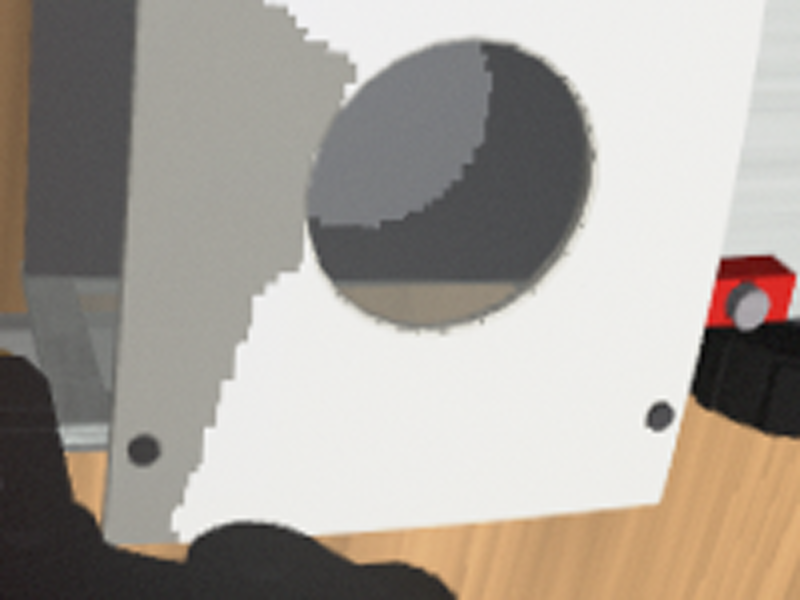

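```bash
cat > fit.py <<'E'
from h import *
d=cam('wrist'); e=cam('top'); s=state()
b1=lambda x,y:(250+x/4,130+y/4)
PT=[((-20,82,155),(112,229)),((-20,-82,155),(441,212)),((-140,-82,155),(457,449)),((-140,82,155),(125,466)),((-156,72,136),(149,501)),((-156,-72,136),(432,488)),((-80,60,171),(161,336))]
PW=[((-140,82,155),(387,131.5)),((-140,-82,155),(376,355.75)),((-20,-82,155),(515,345.5)),((-80,-10,155),(462.6,265.8)),((-156,72,136),(358,144.5))]
def W(p,x,y): c,s=np.cos(p[2]),np.sin(p[2]); return np.array([p[0]+c*x-s*y,p[1]+s*x+c*y])
def f(p,m):
    o=[]
    if 't' in m:
        for X,q in PT: X=np.array(X)/1e3; o.append(proj(e,[*W(p,*X[:2]),X[2]])-b1(*q))
    if 'w' in m:
        for X,q in PW: X=np.array(X)/1e3; o.append(proj(d,[*W(p,*X[:2]),X[2]],True)-q)
    return np.ravel(o)
for m in('t','w','tw'):
    r=least_squares(lambda p:f(p,m),[.66,-.02,0.03]); print(m,r.x.round(4),np.round(r.fun,1).tolist(),"L",W(r.x,-.156,.072).round(4),"R",W(r.x,-.156,-.072).round(4),"port",W(r.x,-.08,-.01).round(4))
    p=r.x; print("tip",proj(d,[*W(p,-.156,.072),.136],True),"mid",proj(d,[*W(p,-.156,.072),.126],True),"base",proj(d,[*W(p,-.156,.072),.1],True))
z=s["tool_pos"][2]-.0835+.046
k=atz(d,(317.25,145.1),z,True); R=Ro.from_quat(s["tool_rot"][[1,2,3,0]]); print("knuckle",k,"tool frame",R.inv().apply(k-s["tool_pos"])); go([.5,0,.2],91.7,s)
E
python3 fit.py
```

```text
t [ 0.6608 -0.021   0.03  ] [0.3, -0.0, -0.0, 0.1, -0.1, -0.2, -0.6, -0.2, -0.6, 0.4, 1.0, -0.1, -0.1, 0.1] L [0.5027 0.0463] R [ 0.507  -0.0976] port [ 0.5811 -0.0334]
tip [358.55423775 146.26472946] mid [356.96239985 145.35276382] base [353.33194213 143.28005756]
w [ 0.6609 -0.019   0.0368] [-0.1, -0.1, -0.1, -0.7, -1.0, -1.4, 0.8, 1.1, 0.1, 0.4] L [0.5023 0.0472] R [ 0.5076 -0.0967] port [ 0.5813 -0.032 ]
tip [358.09831427 144.94920203] mid [356.52234376 144.08705866] base [352.9285428  142.12793637]
tw [ 0.6609 -0.0194  0.0353] [-0.4, 0.1, -0.8, -0.2, -0.5, -0.5, -1.0, -0.0, -1.0, 0.5, 0.6, -0.4, -0.7, 0.2, 0.1, 0.2, -0.3, -0.5, -1.2, -1.1, 0.7, 1.5, 0.2, 0.7] L [0.5024 0.047 ] R [ 0.5075 -0.0969] port [ 0.5813 -0.0322]
tip [358.2281143  145.17069359] mid [356.64750303 144.30012892] base [353.0430279  142.32181574]
knuckle [0.47457172 0.0503201  0.20629468] tool frame [ 0.07151668 -0.00036216  0.03750071]
[20.5 23.7 43.8] [ 0.   -0.   -0.12] ('theta', 91.58) t 17.12 pos [ 0.4769 -0.0212  0.2438] F [-0.1 -0.1 -1.7] w 0.107 j6 -0.23
```

```bash
python3 -c "
from h import *
go([.5049,-.0254,.2200],91.9)
"
```

```text
[-5.  27.9 23.8] [ 0.   -0.   -0.32] ('theta', 91.58) t 17.12 pos [ 0.4769 -0.0212  0.2438] F [-0.1 -0.1 -1.7] w 0.107 j6 -0.23
```

Emit:
jog_arm:
  increments:
    - {"slide":[-1,5,0],"rotation":[0,0,-0.3]}
    - {"slide":[-1,6,4],"rotation":[0,0,0]}
    - {"slide":[-1,6,4],"rotation":[0,0,0]}
    - {"slide":[-1,6,4],"rotation":[0,0,0]}
    - {"slide":[-1,5,4],"rotation":[0,0,0]}
    - {"slide":[0,0,4],"rotation":[0,0,0]}
    - {"slide":[0,0,0],"rotation":[0,0,0]}
    - {"slide":[0,0,0],"rotation":[0,0,0]}
    - {"slide":[0,0,0],"rotation":[0,0,0]}

```text
time: 17.87
tool_pos: [0.505, -0.0258, 0.2238]
tool_rot: [-0.0, 0.696, 0.718, -0.0]
contact_force: [-0.1, -0.3, -0.9]
gripper_width: 0.111
```

```bash
python3 -c "
from h import *
go([.5049,-.0254,.2050],91.9)
d=cam('wrist'); s=state(); R=Ro.from_quat(s['tool_rot'][[1,2,3,0]])
print('pinL tip px',proj(d,[.5024,.047,.136],True))
cv2.imwrite('pics/k1.png',cv2.resize(d['frame'][90:240,270:420],None,fx=4,fy=4,interpolation=cv2.INTER_CUBIC))
f=cam('scene')
cv2.imwrite('pics/k2.png',cv2.resize(f['frame'][130:250,260:380],None,fx=5,fy=5,interpolation=cv2.INTER_CUBIC))
"
```

```text
[ 0.4 -0.  18.8] [-0.   -0.   -0.07] ('theta', 91.83) t 17.87 pos [ 0.505  -0.0258  0.2238] F [-0.1 -0.3 -0.9] w 0.111 j6 -0.23
pinL tip px [317.16455984 137.87782056]
```

View pics/k1.png

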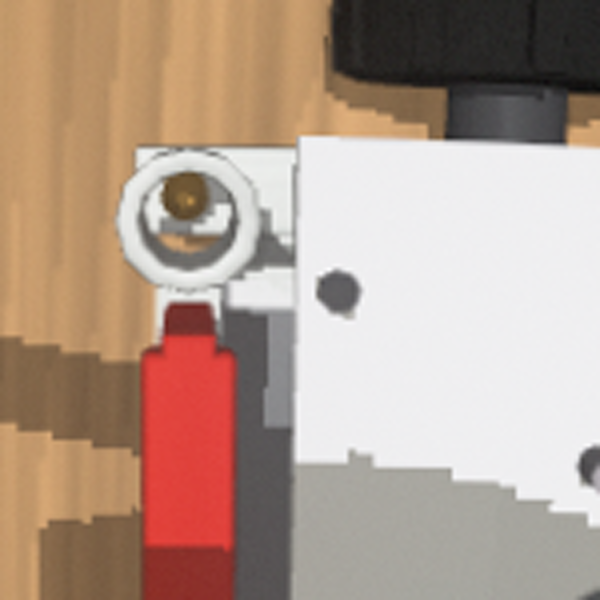

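View pics/k2.png

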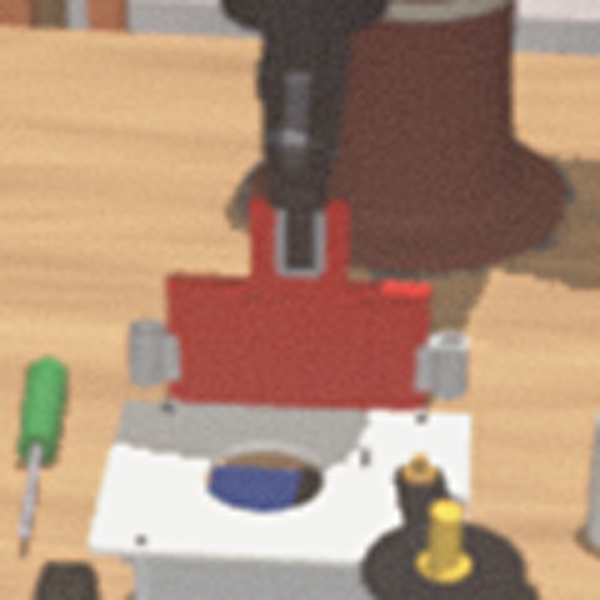

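Emit:
jog_arm:
  increments:
    - {"slide":[0.3,0,4],"rotation":[0,0,0]}
    - {"slide":[0,0,4],"rotation":[0,0,0]}
    - {"slide":[0,0,4],"rotation":[0,0,0]}
    - {"slide":[0,0,4],"rotation":[0,0,0]}
    - {"slide":[0,0,4],"rotation":[0,0,0]}
    - {"slide":[0,0,4],"rotation":[0,0,0]}
    - {"slide":[0,0,4],"rotation":[0,0,0]}
    - {"slide":[0,0,4],"rotation":[0,0,0]}
    - {"slide":[0,0,0],"rotation":[0,0,0]}

```text
time: 18.72
tool_pos: [0.5044, -0.0254, 0.1905]
tool_rot: [-0.001, 0.696, 0.718, -0.001]
contact_force: [-0.2, -0.3, -1.3]
gripper_width: 0.109
```

```bash
python3 -c "
from h import *
go([.5049,-.0254,.1655],91.9); print(state()['ft_torque'])
d=cam('wrist')
cv2.imwrite('pics/l1.png',cv2.resize(d['frame'][90:240,270:420],None,fx=4,fy=4,interpolation=cv2.INTER_CUBIC))
"
```

```text
[-0.1  0.5 25. ] [-0.11 -0.03 -0.07] ('theta', 91.83) t 18.72 pos [ 0.5044 -0.0254  0.1905] F [-0.2 -0.3 -1.3] w 0.109 j6 -0.23
[0.01947152 0.01942111 0.01813123]
```

View pics/l1.png

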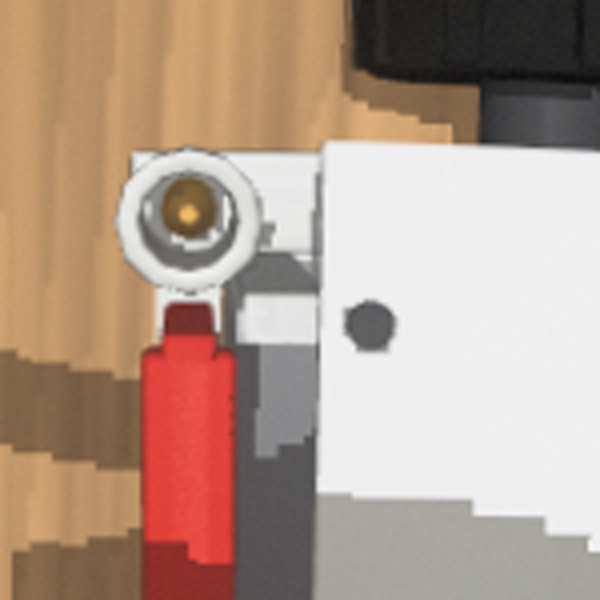

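Pin sits in the bore at (317,142), force unchanged. Continue down.

Emit:
jog_arm:
  increments:
    - {"slide":[0,0,4],"rotation":[0,0,0]}
    - {"slide":[0,0,4],"rotation":[0,0,0]}
    - {"slide":[0,0,4],"rotation":[0,0,0]}
    - {"slide":[0,0,4],"rotation":[0,0,0]}
    - {"slide":[0,0,3],"rotation":[0,0,0]}
    - {"slide":[0,0,3],"rotation":[0,0,0]}
    - {"slide":[0,0,2],"rotation":[0,0,0]}
    - {"slide":[0,0,1],"rotation":[0,0,0]}
    - {"slide":[0,0,0],"rotation":[0,0,0]}

```text
time: 19.52
tool_pos: [0.5049, -0.0254, 0.1665]
tool_rot: [-0.0, 0.696, 0.718, -0.0]
contact_force: [-0.4, 0.1, -1.3]
gripper_width: 0.106
```

```bash
python3 -c "
from h import *
go([.5049,-.0254,.1655],91.9); print(state()['ft_torque'])
"
```

```text
[0. 0. 1.] [-0.03 -0.01 -0.07] ('theta', 91.83) t 19.52 pos [ 0.5049 -0.0254  0.1665] F [-0.4  0.1 -1.3] w 0.106 j6 -0.23
[-0.01572324  0.00172347  0.0548946 ]
```

Emit:
jog_arm:
  increments:
    - {"slide":[0,0,1],"rotation":[0,0,0]}
    - {"slide":[0,0,0.7],"rotation":[0,0,0]}
    - {"slide":[0,0,0.7],"rotation":[0,0,0]}
    - {"slide":[0,0,0],"rotation":[0,0,0]}

```text
time: 19.85
tool_pos: [0.5054, -0.0256, 0.1655]
tool_rot: [0.0, 0.696, 0.718, 0.0]
contact_force: [-2.2, -0.7, 3.7]
gripper_width: 0.108
```

```bash
python3 -c "
from h import *
go([.5049,-.0254,.1655],91.9); print(state()['ft_torque'])
"
```

```text
[ 0.2 -0.5  0. ] [ 0.05  0.02 -0.07] ('theta', 91.83) t 19.85 pos [ 0.5054 -0.0256  0.1655] F [-2.2 -0.7  3.7] w 0.108 j6 -0.23
[0.08196895 0.49399941 0.01898923]
```

Emit:
jog_arm:
  increments:
    - {"slide":[0,0,0],"rotation":[0,0,0]}
    - {"slide":[0,0,0],"rotation":[0,0,0]}
    - {"slide":[0,0,0],"rotation":[0,0,0]}
    - {"slide":[0,0,0],"rotation":[0,0,0]}
    - {"slide":[0,0,0],"rotation":[0,0,0]}
    - {"slide":[0,0,-5],"rotation":[0,0,0]}
    - {"slide":[0,0,-10],"rotation":[0,0,0]}
    - {"slide":[0,0,-15],"rotation":[0,0,0]}
    - {"slide":[0,0,-20],"rotation":[0,0,0]}
    - {"slide":[0,0,-20],"rotation":[0,0,0]}
    - {"slide":[0,0,0],"rotation":[0,0,0]}
  fingers: 0.4

```text
time: 20.77
tool_pos: [0.5076, -0.026, 0.2406]
tool_rot: [0.004, 0.696, 0.718, 0.003]
contact_force: [0.1, 0.2, 1.0]
gripper_width: 0.399
```

```bash
python3 -c "
from h import *
go([.44,-.20,.235],5)
d=cam('wrist','m_wrist')
f=cam('scene')
cv2.imwrite('pics/m2.png',cv2.resize(f['frame'][130:250,260:380],None,fx=5,fy=5,interpolation=cv2.INTER_CUBIC))
for r in place_of('gate','scene')[:1]:print(r['uv'],r['score'],proj(f,[.5049,-.0252,.082]))
"
```

```text
[-171.8  -73.1    5.3] [ 0.51 -0.3  86.83] ('theta', 91.83) t 20.77 pos [ 0.5076 -0.026   0.2406] F [0.1 0.2 1. ] w 0.399 j6 -0.23
[320.4, 232.2] 0.82 [319.39791051 232.68614903]
```

View pics/m_wrist.png

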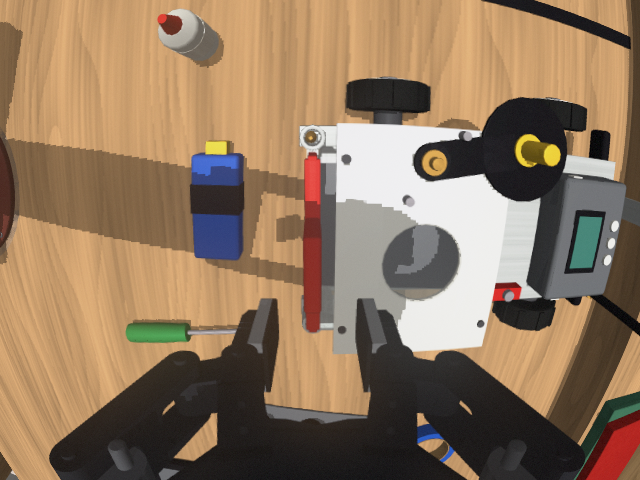

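View pics/m2.png

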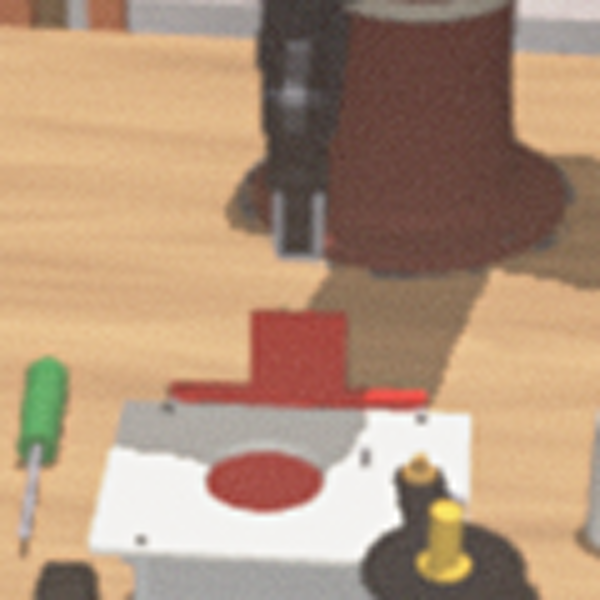

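Emit:
jog_arm:
  increments:
    - {"slide":[0,0,0],"rotation":[0,0,5]}
    - {"slide":[0,0,0],"rotation":[0,0,7]}
    - {"slide":[0,0,0],"rotation":[0,0,7]}
    - {"slide":[0,0,0],"rotation":[0,0,7]}
    - {"slide":[0,0,0],"rotation":[0,0,7]}
    - {"slide":[0,0,0],"rotation":[0,0,7]}
    - {"slide":[0,0,0],"rotation":[0,0,7]}
    - {"slide":[0,0,0],"rotation":[0,0,7]}
    - {"slide":[0,0,0],"rotation":[0,0,7]}
    - {"slide":[0,0,0],"rotation":[0,0,7]}
    - {"slide":[0,0,0],"rotation":[0,0,7]}
    - {"slide":[0,0,0],"rotation":[0,0,7]}
    - {"slide":[0,0,0],"rotation":[0,0,7]}
    - {"slide":[0,0,0],"rotation":[0,0,7]}
    - {"slide":[0,0,0],"rotation":[0,0,3.4]}
    - {"slide":[0,0,0],"rotation":[0,0,0]}
  fingers: 0.8

```text
time: 22.25
tool_pos: [0.5042, -0.0253, 0.2327]
tool_rot: [-0.0, 0.998, -0.066, -0.001]
contact_force: [-0.7, 0.4, -0.8]
gripper_width: 0.803
```

```bash
python3 -c "
from h import *
go([.4375,-.337,.2],-7.6)
"
```

```text
[-24.7 317.8  32.7] [-0.01  0.17 -0.02] ('theta', -7.62) t 22.25 pos [ 0.5042 -0.0253  0.2327] F [-0.7  0.4 -0.8] w 0.803 j6 1.51
```

Emit:
jog_arm:
  increments:
    - {"slide":[-1,13,0],"rotation":[0,0,0]}
    - {"slide":[-2,26,0],"rotation":[0,0,0]}
    - {"slide":[-2,26,0],"rotation":[0,0,0]}
    - {"slide":[-2,26,0],"rotation":[0,0,0]}
    - {"slide":[-2,26,0],"rotation":[0,0,0]}
    - {"slide":[-2,26,0],"rotation":[0,0,0]}
    - {"slide":[-2,26,3],"rotation":[0,0,0]}
    - {"slide":[-2,26,5],"rotation":[0,0,0]}
    - {"slide":[-2,26,5],"rotation":[0,0,0]}
    - {"slide":[-2,26,5],"rotation":[0,0,0]}
    - {"slide":[-2,26,5],"rotation":[0,0,0]}
    - {"slide":[-2,26,5],"rotation":[0,0,0]}
    - {"slide":[-2,18,5],"rotation":[0,0,0]}
    - {"slide":[0,0,0],"rotation":[0,0,0]}
    - {"slide":[0,0,0],"rotation":[0,0,0]}

```text
time: 23.5
tool_pos: [0.4377, -0.3364, 0.1999]
tool_rot: [-0.001, 0.998, -0.066, -0.001]
contact_force: [-0.0, 0.3, -0.2]
gripper_width: 0.799
```

```bash
python3 -c "
from h import *
d=cam('wrist','n_wrist')
go([.4375,-.337,.024],-7.6)
for k in ('orange','blue','white'):
  n=f'ball_{k}_center'
  for r in place_of(n,'wrist')[:1]: print(n,r['score'],r['uv'],atz(d,r['uv'],.041,True))
  for m in silhouettes(n,'wrist')[:1]:
    v,u=np.nonzero(m['mask']); print(m['bbox'],m['score'],atz(d,(u.mean(),v.mean()),.041,True))
"
```

```text
[ -0.2   1.5 176.5] [-0.09  0.08  0.06] ('theta', -7.54) t 23.55 pos [ 0.4381 -0.3359  0.2005] F [1.  0.8 0.3] w 0.802 j6 0.91
ball_orange_center 0.64 [322.1, 221.4] [ 0.43564033 -0.33957537  0.041     ]
[296.0, 198.7, 346.3, 246.3] 0.81 [ 0.43608444 -0.33754758  0.041     ]
ball_blue_center 0.8 [318.1, 130.0] [ 0.51173576 -0.34633328  0.041     ]
[291.0, 107.9, 346.9, 158.8] 0.74 [ 0.50979402 -0.3475712   0.041     ]
ball_white_center 0.66 [320.1, 40.6] [ 0.58467654 -0.35771553  0.041     ]
[292.9, 17.5, 345.7, 67.3] 0.59 [ 0.5832964  -0.35769184  0.041     ]
```

View pics/n_wrist.png

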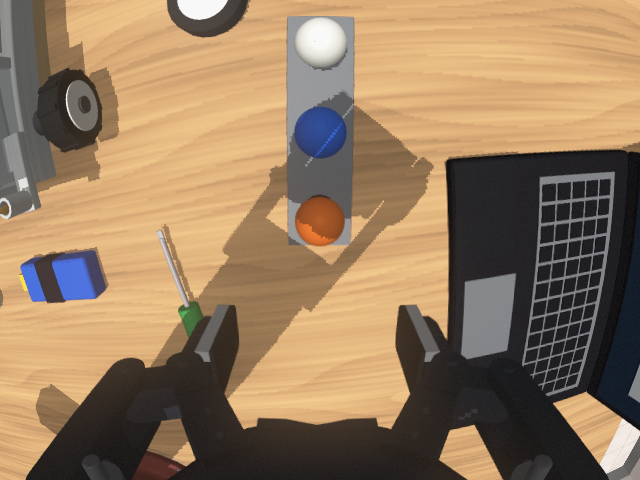

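Emit:
jog_arm:
  increments:
    - {"slide":[-0.8,2,10],"rotation":[0,0,0]}
    - {"slide":[0,0,18],"rotation":[0,0,0]}
    - {"slide":[0,0,18],"rotation":[0,0,0]}
    - {"slide":[0,0,18],"rotation":[0,0,0]}
    - {"slide":[0,0,18],"rotation":[0,0,0]}
    - {"slide":[0,0,18],"rotation":[0,0,0]}
    - {"slide":[0,0,18],"rotation":[0,0,0]}
    - {"slide":[0,0,16],"rotation":[0,0,0]}
    - {"slide":[0,0,14],"rotation":[0,0,0]}
    - {"slide":[0,0,12],"rotation":[0,0,0]}
    - {"slide":[0,0,8],"rotation":[0,0,0]}
    - {"slide":[0,0,8],"rotation":[0,0,0]}
    - {"slide":[0,0,0],"rotation":[0,0,0]}
    - {"slide":[0,0,0],"rotation":[0,0,0]}

```text
time: 25.02
tool_pos: [0.4374, -0.3383, 0.0253]
tool_rot: [-0.0, 0.998, -0.066, -0.0]
contact_force: [-0.6, -0.1, -0.6]
gripper_width: 0.802
```

```bash
python3 -c "
from h import *
d=cam('wrist','o_wrist')
go([.437,-.338,.024],-7.6)
"
```

```text
[-0.9 -0.5  2. ] [ 0.04 -0.05  0.03] ('theta', -7.57) t 25.07 pos [ 0.4378 -0.3386  0.026 ] F [-0.  -0.5  0.4] w 0.8 j6 0.91
```

View pics/o_wrist.png

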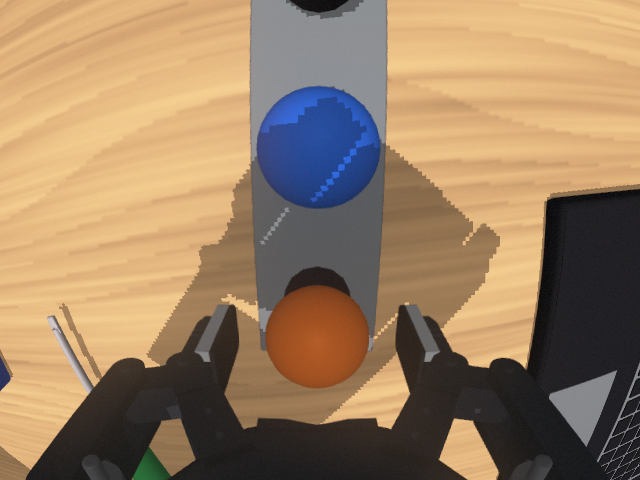

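Ball centred between the pads (317,335). Lower 2 mm and close.

Emit:
jog_arm:
  increments:
    - {"slide":[-0.7,0,2],"rotation":[0,0,0]}
    - {"slide":[0,0,0],"rotation":[0,0,0]}
    - {"slide":[0,0,0],"rotation":[0,0,0]}
    - {"slide":[0,0,0],"rotation":[0,0,0]}
    - {"slide":[0,0,0],"rotation":[0,0,0]}
    - {"slide":[0,0,0],"rotation":[0,0,0]}
    - {"slide":[0,0,0],"rotation":[0,0,0]}
    - {"slide":[0,0,0],"rotation":[0,0,0]}
    - {"slide":[0,0,-10],"rotation":[0,0,0]}
    - {"slide":[0,0,-15],"rotation":[0,0,0]}
    - {"slide":[0,0,-20],"rotation":[0,0,0]}
    - {"slide":[0,0,-20],"rotation":[0,0,0]}
    - {"slide":[0,0,-25],"rotation":[0,0,0]}
    - {"slide":[0,0,-25],"rotation":[0,0,0]}
    - {"slide":[0,0,-25],"rotation":[0,0,0]}
    - {"slide":[0,0,-25],"rotation":[0,0,0]}
    - {"slide":[0,0,-25],"rotation":[0,0,0]}
    - {"slide":[0,0,-20],"rotation":[0,0,0]}
    - {"slide":[0,0,0],"rotation":[0,0,0]}
  fingers: 0

```text
time: 26.65
tool_pos: [0.4384, -0.3397, 0.2391]
tool_rot: [0.003, 0.998, -0.066, 0.003]
contact_force: [1.0, -0.2, 0.3]
gripper_width: 0.46
```

```bash
python3 -c "
from h import *
d=cam('wrist','p_wrist')
go([.5813,-.0325,.235],-7.6)
"
```

```text
[ 102.1 -322.8    0.7] [ 0.18 -0.24  0.03] ('theta', -7.57) t 26.7 pos [ 0.4376 -0.3391  0.2363] F [-0.3 -0.3 -0.7] w 0.463 j6 0.91
```

View pics/p_wrist.png

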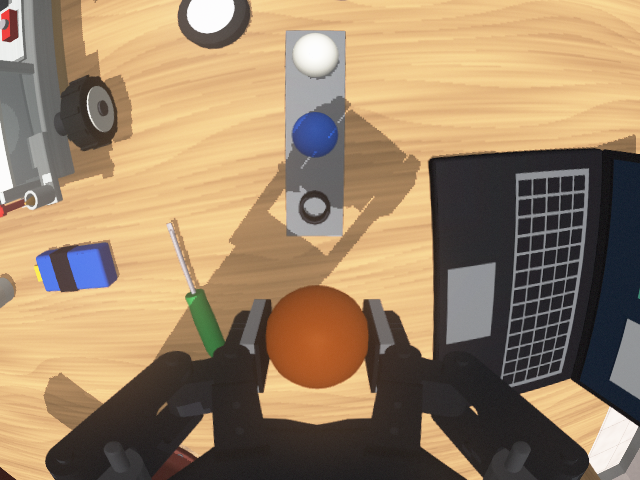

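Emit:
jog_arm:
  increments:
    - {"slide":[4,-12,0],"rotation":[0,0,0]}
    - {"slide":[7,-23,0],"rotation":[0,0,0]}
    - {"slide":[7.5,-23,0],"rotation":[0,0,0]}
    - {"slide":[7.5,-23,0],"rotation":[0,0,0]}
    - {"slide":[7.5,-23,0],"rotation":[0,0,0]}
    - {"slide":[7.5,-23,0],"rotation":[0,0,0]}
    - {"slide":[7.5,-23,0],"rotation":[0,0,0]}
    - {"slide":[7.5,-23,0],"rotation":[0,0,0]}
    - {"slide":[7.5,-23,0],"rotation":[0,0,0]}
    - {"slide":[7.5,-23,0],"rotation":[0,0,0]}
    - {"slide":[7.5,-23,0],"rotation":[0,0,0]}
    - {"slide":[7.5,-23,0],"rotation":[0,0,0]}
    - {"slide":[7.5,-23,0],"rotation":[0,0,0]}
    - {"slide":[7.5,-23,0],"rotation":[0,0,0]}
    - {"slide":[1,-8,0],"rotation":[0,0,0]}
    - {"slide":[0,0,0],"rotation":[0,0,0]}
    - {"slide":[0,0,0],"rotation":[0,0,0]}

```text
time: 28.12
tool_pos: [0.5789, -0.035, 0.2316]
tool_rot: [0.0, 0.998, -0.066, -0.002]
contact_force: [0.4, -0.1, -0.8]
gripper_width: 0.462
```

```bash
python3 -c "
from h import *
d=cam('wrist','q_wrist')
go([.5813,-.0325,.165],-7.6)
for r in place_of('port','wrist')[:1]: print(r['score'],r['uv'],atz(d,r['uv'],.155,True))
"
```

```text
[ 2.  -3.4 67.1] [0.02 0.13 0.02] ('theta', -7.58) t 28.17 pos [ 0.579  -0.0356  0.2321] F [ 0.3 -0.2 -0.6] w 0.464 j6 1.51
0.71 [315.4, 250.0] [ 0.58127999 -0.03378023  0.155     ]
```

View pics/q_wrist.png

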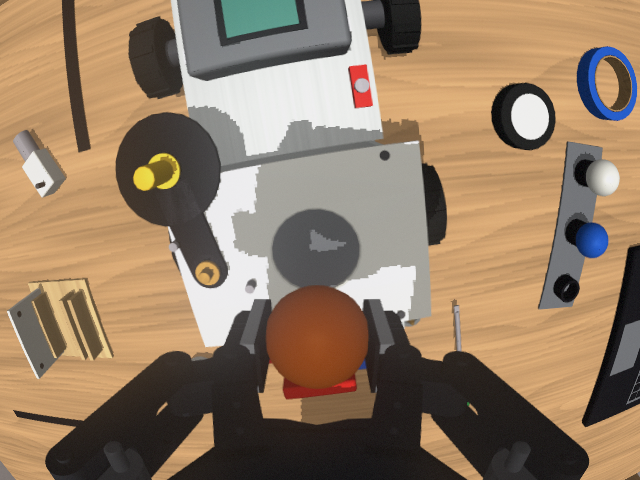

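Emit:
jog_arm:
  increments:
    - {"slide":[2,-2.8,0],"rotation":[0,0,0]}
    - {"slide":[0,0,8],"rotation":[0,0,0]}
    - {"slide":[0,0,12],"rotation":[0,0,0]}
    - {"slide":[0,0,12],"rotation":[0,0,0]}
    - {"slide":[0,0,12],"rotation":[0,0,0]}
    - {"slide":[0,0,10],"rotation":[0,0,0]}
    - {"slide":[0,0,8],"rotation":[0,0,0]}
    - {"slide":[0,0,5],"rotation":[0,0,0]}
    - {"slide":[0,0,0],"rotation":[0,0,0]}
    - {"slide":[0,0,0],"rotation":[0,0,0]}

```text
time: 29.05
tool_pos: [0.5822, -0.0329, 0.1662]
tool_rot: [-0.0, 0.998, -0.066, -0.0]
contact_force: [-0.6, -0.4, -0.1]
gripper_width: 0.463
```

```bash
python3 -c "
from h import *
go([.5813,-.0327,.165],-7.6)
d=cam('wrist','r_wrist')
"
```

```text
[-0.9 -0.1  1.2] [-0.    0.02  0.03] ('theta', -7.57) t 29.05 pos [ 0.5822 -0.0329  0.1662] F [-0.6 -0.4 -0.1] w 0.463 j6 1.52
```

View pics/r_wrist.png

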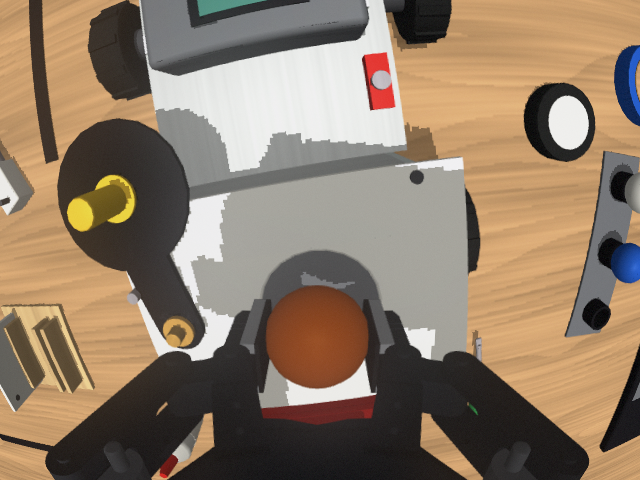

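Emit:
jog_arm:
  increments:
    - {"slide":[0,0,0],"rotation":[0,0,0]}
    - {"slide":[0,0,0],"rotation":[0,0,0]}
    - {"slide":[0,0,0],"rotation":[0,0,0]}
    - {"slide":[0,0,0],"rotation":[0,0,0]}
    - {"slide":[0,0,0],"rotation":[0,0,0]}
    - {"slide":[0,0,0],"rotation":[0,0,0]}
    - {"slide":[0,0,-10],"rotation":[0,0,0]}
    - {"slide":[0,0,-20],"rotation":[0,0,0]}
    - {"slide":[0,0,-25],"rotation":[0,0,0]}
    - {"slide":[0,0,-25],"rotation":[0,0,0]}
    - {"slide":[0,0,-25],"rotation":[0,0,0]}
    - {"slide":[0,0,0],"rotation":[0,0,0]}
  fingers: 0.65

```text
time: 30.1
tool_pos: [0.5849, -0.0334, 0.2794]
tool_rot: [0.001, 0.998, -0.066, 0.006]
contact_force: [1.0, -0.4, 0.8]
gripper_width: 0.652
```

```bash
python3 -c "
from h import *
go([.5,-.25,.28],-7.6)
d=cam('wrist','s_wrist')
"
```

```text
[-55.6 225.9  -1.2] [ 0.03 -0.66  0.03] ('theta', -7.57) t 30.1 pos [ 0.5849 -0.0334  0.2794] F [ 1.  -0.4  0.8] w 0.652 j6 1.52
```

View pics/s_wrist.png

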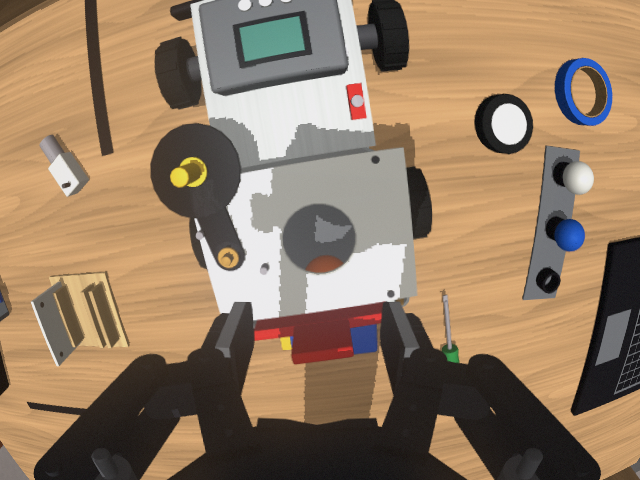

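The ball shows inside through the port at (325,264). I'll move aside and check all of it with the top and scene cameras.

Emit:
jog_arm:
  increments:
    - {"slide":[-4,18,0],"rotation":[0,0,0]}
    - {"slide":[-4,22,0],"rotation":[0,0,0]}
    - {"slide":[-4,22,0],"rotation":[0,0,0]}
    - {"slide":[-4,22,0],"rotation":[0,0,0]}
    - {"slide":[-4,22,0],"rotation":[0,0,0]}
    - {"slide":[-4,22,0],"rotation":[0,0,0]}
    - {"slide":[-4,22,0],"rotation":[0,0,0]}
    - {"slide":[-4,22,0],"rotation":[0,0,0]}
    - {"slide":[-4,22,0],"rotation":[0,0,0]}
    - {"slide":[-4,22,0],"rotation":[0,0,0]}
    - {"slide":[-4,22,0],"rotation":[0,0,0]}
    - {"slide":[-4,22,0],"rotation":[0,0,0]}
    - {"slide":[0,0,0],"rotation":[0,0,0]}

```text
time: 31.23
tool_pos: [0.4987, -0.287, 0.27]
tool_rot: [0.0, 0.998, -0.068, -0.001]
contact_force: [-0.3, -0.0, -0.2]
gripper_width: 0.652
```

```bash
python3 -c "
from h import *
d=cam('top'); f=cam('scene')
cv2.imwrite('pics/t1.png',cv2.resize(d['frame'][130:280,240:390],None,fx=4,fy=4,interpolation=cv2.INTER_CUBIC))
cv2.imwrite('pics/t2.png',cv2.resize(f['frame'][150:270,260:380],None,fx=5,fy=5,interpolation=cv2.INTER_CUBIC))
for c,dd in(('top',d),('scene',f)):
  for k,z in(('gate',.082),('cover_knob',.19),('ball_orange_center',.11)):
    for r in place_of(k,c)[:1]: print(c,k,round(r['score'],2),r['uv'],atz(dd,r['uv'],z).round(4))
print(proj(d,[.5049,-.0252,.198]))
"
```

```text
top gate 0.91 [321.8, 256.8] [ 0.507  -0.0237  0.082 ]
top cover_knob 0.62 [281.4, 178.7] [0.6455 0.0518 0.19  ]
top ball_orange_center 0.61 [484.0, 179.9] [ 0.6572 -0.3648  0.11  ]
scene gate 0.83 [322.2, 236.2] [ 0.5191 -0.0169  0.082 ]
scene cover_knob 0.64 [348.3, 231.3] [0.647  0.0489 0.19  ]
scene ball_orange_center 0.52 [317.2, 229.2] [ 0.5309 -0.0282  0.11  ]
[322.72784574 248.54200319]
```

View pics/t1.png

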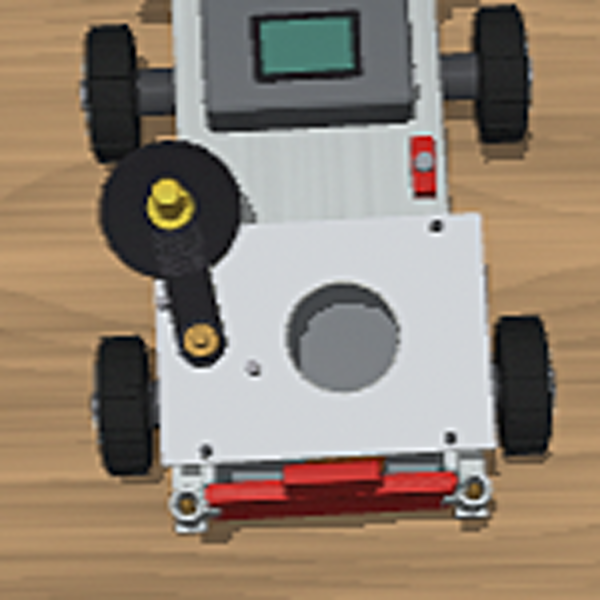

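View pics/t2.png

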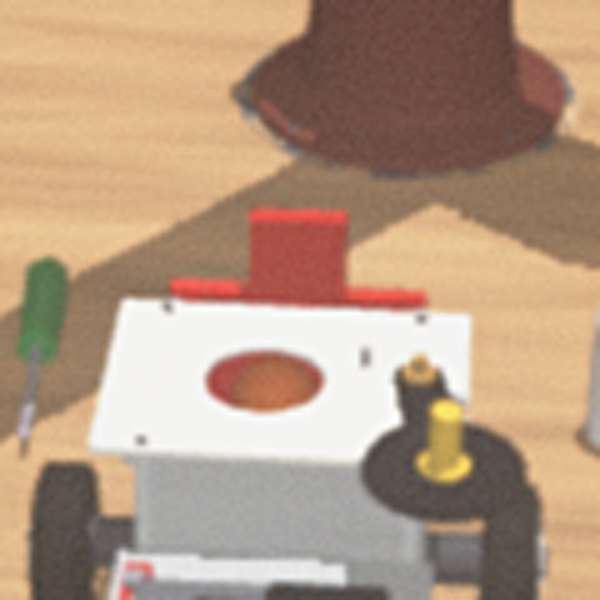

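```bash
python3 -c "
from plant import *
print(manip.job_done()); print(state()['time'])"
```

```text
the job is handed in; nothing more can be done
None
the job is handed in; nothing more can be done
```

The rover is loaded and the job is handed in; the clock last read 31.2 s before the final checks, well inside the 72 s limit. I swung the cover to its stop, hung the tailgate on both pins, and dropped the orange ball through the port.

- **Tailgate:** I pushed it down until it stopped at the expected seated height, with about 5 N of contact. In the last top view it lies square, with both knuckles on their pins. The top camera's estimate is about 3 mm from the seat I had measured.
- **Cover:** the knob stands within about 2 mm of its fully open position (1.75 rad) in both the top and scene cameras.
- **Ball:** the wrist and scene views both show it inside the hopper, resting towards the tailgate.
- **Robot:** the arm was clear of everything, with no contact force. I saw no bystander moved in the pictures.

Two network readings disagreed with the rest. The top camera cannot see the ball under the roof and reported it where the blue tape lies, at low confidence. The scene camera put the tailgate about 14 mm too far forward, where the roof hides its bottom edge. I trusted the pictures over both.

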